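# Pack the small split-mould kit into its tray

## Task

Pack the small soil-sample mould kit in its grey tray: lay the round aluminium plug in the trough of the mould half fixed there and close the mould over it with the one loose half that fits its two studs, fully down all round. Between the four short pegs put the small porous disc flat, with the small steel cap standing upright on it. The other mould half, the large disc and the large cap belong to another kit: leave them where they are.

Things in the scene. Friction and masses are not known exactly. Their poses are not given: they have to be found in the camera images.
- tray: Grey plastic kit tray fixed to the table, 245 x 125 mm (its x, y), floor 8 mm above the table inside a 14 mm high rim, a low steel handle at each short end. Origin: centre of its underside, on the table; z up. At its +x end is the fixed lower mould half, at its -x end four short pale pegs (the nest).
- tray_nest (a point): Middle of the nest, on the tray floor (8 mm over the table), 58 mm from the tray's middle along its -x. Four pale pegs, 8 mm in diameter, 19 mm high, tapered at the top, stand at 27 mm radius on the diagonals of the tray's x and y axes; the circle free between them is 46 mm. Fingers that close along the tray's x or y come down between the pegs.
- mould_base: Lower half of the aluminium split mould, fixed on the tray floor: block 76 (x) x 60 (y) x 30 mm with an open half-round trough, 17 mm radius, all along x. Origin: centre of its underside, 8 mm over the table; parting face 30 mm above it. Two 7 mm studs with pointed tips stand 16 mm out of that face at x +24, y +25.5 and x -24, y -25.5 mm (a diagonal pair).
- mould_top: Loose upper half that fits: aluminium block 76 (x) x 60 (y) x 30 mm, lying parting face down, arched underneath. Two notches 12 wide, 10 deep, cut top to bottom in its long sides at x +24 (+y side) and x -24 (-y side): a diagonal. They slip over the studs with 2 mm play, either way round. Origin: centre of its underside; seated 30 mm above mould_base's. Grip across y at mid-length. About 0.23 kg.
- other_top: Look-alike half of another mould, same metal and size as mould_top, but its two notches lie straight across from one another, both at x +24 mm; it cannot seat on the studs. Leave it. Origin: centre of its underside.
- plug: Plain aluminium cylinder, 30 mm in diameter, 68 mm long, lying on its side; origin at its middle, x along its axis (15 mm above the table). It rolls only if pushed. In the trough its axis lies 28 mm above mould_base's origin. About 0.13 kg.
- disc: Small porous stone disc, grey, 36 mm in diameter, 10 mm thick, lying flat. Origin: centre of its underside.
- large_disc: Look-alike porous disc of another kit, 52 mm in diameter, 10 mm thick; leave it. Origin: centre of its underside.
- cap: Small steel loading cap standing on its base: base 36 mm in diameter and 12 mm high, above it a round neck of 20 mm diameter up to 28 mm. Origin: centre of its underside. Grip it by the neck. About 0.12 kg.
- large_cap: Look-alike steel cap of another kit, base 52 mm in diameter, 12 mm high, the same neck, 28 mm high in all; leave it. Origin: centre of its underside.
Mind the look-alikes: they are no part of the job. What is shaped like the plug but red or turquoise is not meant.

How it is judged:
By the outcome, as a careful person would: the job done as asked, in the order asked, and still so for the second after the job is handed in, with the robot touching nothing.
It also fails if it takes over 136 s, if anything falls off the work surface, if the arm or the gripper's body presses on something with over 40 N, if the wrist force passes 120 N, or if a joint passes its speed limit or range.

## Robot

A 6-joint arm with a two-finger parallel gripper is mounted at the origin on a cart in front of the work surface, level with it; the furniture and walls round the work are solid. World frame = base frame: x ahead of the robot, y to its left, z up, the work surface at z = 0. Lengths are in mm, angles in rad, forces in N, time in s.
With the tool pointing down it reaches from about 275 to 725 mm from the base axis. Payload 5.6 kg.
Tool frame: the origin (TCP) lies midway between the tips of the shut fingers; the grasp point (between the pads) lies 19 mm behind it; z points along the fingers, y is the line along which they close (so a half turn about z gives the same grasp; the last joint's range is limited). The gripper opens to 85 mm and grips with 20 to 120 N. Pads are 22 mm wide; open, the fingers measure 114 mm over their backs; the gripper's body (76 mm by 85 mm) begins 54 mm behind the grasp point. The pads swing forward as they close: fully open they stand 13 mm farther back than shut.
Start: joints at [-1.045, 0.255, 0.108, 0, -1.424, -0.285], TCP at [131.184, -534.119, 231.283] pointing down, gripper open.
Joint ranges: [-2.95, 2.95], [-1.21, 1.97], [-1.09, 1.5], [-2.87, 1.71], [-2.94, -0.07], [-3.05, 3.05]. Speed limits (rad/s): [2.57, 2.57, 3.14, 3.14, 3.14, 3.14].

## Interface

Orientations are given as a 3x3 rotation matrix whose columns are the frame's x, y, z axes.
In Python, from cell import read_state, optics, ctrl, nets gives the robot as it stands. The module is installed in compiled form; this text tells all that it offers.
- The arm moves only by the shell command python3 -m creep 'ROWS' [FORCE]. ROWS is a JSON object of lists of equal length, an entry for each row: "claw": the opening, from 0 (shut) to 1 (fully open); "offset": the shift along the tool's x, y, z in units of 25 mm (1.0 is 25 mm), a list of three; "twist": the turn, a rotation vector about the tool's x, y, z in units of 6 degrees (1.0 is 6 degrees), a list of three. A call has 1 to 12 rows; each row is the pose to reach, as a shift and turn from the pose commanded when the call began, along the tool's axes at that moment; what a row does not reach only later rows make up. A row lasts 1/8 s, in which the tool goes at most 62.5 mm and 10.7 degrees, less where a joint would pass 70% of its speed; a pose out of reach is approached as far as the arm can. A call with a gripper value outside its range is refused whole. The fingers move at their own pace and stop on an object; FORCE is the grip in N (left out, the last holds). Time passes only in rows, so rows that repeat a pose let the fingers close. It gives the time, the measured TCP pose, the force, the opening and the grip force at its end, in the units of the state.
- read_state(): the state, without advancing time (a new reading comes with each control period).
- optics.camera(name): name is "scene" or "top" or "wrist"; returns a dict with "img" (400x640x3 uint8, blue, green, red), "z_map" (400x640 float32, mm along the optical axis (not along the pixel's ray), 0 where there is no reading), "vfov" (degrees; the focal length in pixels is half the picture's height over the tangent of half this angle, whatever the lens; pixels are square), "cx", "cy" (the principal point, pixels), "k1" (the pictures are not rectified: a ray, as slopes to the right and down, at radius r is drawn at 1 + k1 r^2 times it, then the intrinsics apply), "extrinsics" (4x4, takes a point from world to camera coordinates). Camera axes: x right, y down, z forward; pixel columns grow to the right and rows downward; lengths in mm; the calibration is good to about 2 mm. A picture is of the moment at which its call begins.
- ctrl.job_done(): hands the job in; it is judged then, once.
Trained networks look in a picture, given as the dict that the camera call returned (one of the last four; its "shot" number tells which), for a name from the list of things; names that differ only in an ending like _2 or _b are one class to them, and where a whole thing is asked for, a point or a joint stands for the part that bears it (a point fixed in the world has none). Each returns a list of dicts, best first, with "confidence" (0 to 1); they miss things now and then, are a little off and sometimes report something else, mostly with a low value. They report only what shows in the picture. A call takes as long as a camera call. They do not tell look-alikes from the thing itself.
- nets.look_for(picture, name): "position" ([x, y, z] in mm, in world coordinates, good to about 4 mm: the middle of the surface that is visible of it).
- nets.trace(picture, name): "pixels" (400x640 bool, what is visible of it).
- nets.mark_of(picture, name): "position" ([x, y, z] in mm, in world coordinates, good to about 4 mm: a listed point, or the origin of a listed thing).
The state is a dict: "t": time; "q": joint angles; "dq": joint speeds; "joint_efforts": joint torques, N m; "ee_pos": TCP position; "orientation": TCP orientation; "contact_force": force on the tool from outside, world axes, zero at the start; "wrist_torque": the same for the moment, N m; "gripper_width": opening from 0.0 (shut) to 1.0 (fully open); "grip_force": force on a finger pad.
Only numpy, scipy, OpenCV 4.12 (cv2) and the standard library are available. Lean on these libraries where they do the work, as an engineer would, in place of code of your own. Each camera call takes 0.05 s, during which the arm holds its last target. There are 200 camera calls.

## Working session

There is one attempt and no reset: what is moved stays moved. The work goes in short steps, Python scripts to look and compute and a shell command to move; the robot and the scene stay as the last step left them, time stands still between calls to the robot, and variables do not carry over. Pictures are saved under pics/ and viewed, at most 14 in all, crops included, and the job is handed in when it is done.

```bash
mkdir -p pics; cat > h.py <<'E'
import numpy as np, cv2
from cell import read_state, optics, ctrl, nets
def cam(n):
    return optics.camera(n)
def f(p): return 200/np.tan(np.radians(p["vfov"])/2)
def px2w(p,mask_or_uv):
    """Nx2 pixels (u,v) -> world via z_map"""
    uv=np.asarray(mask_or_uv,float).reshape(-1,2); F=f(p)
    d=(uv-[p["cx"],p["cy"]])/F
    u=d.copy()
    for _ in range(20): u=d/(1+p["k1"]*(u**2).sum(1,keepdims=True))
    ii=np.round(uv).astype(int); z=p["z_map"][ii[:,1],ii[:,0]]
    c=np.c_[u*z[:,None],z,np.ones(len(z))]
    w=(np.linalg.inv(p["extrinsics"])@c.T).T[:,:3]
    w[z==0]=np.nan
    return w
def allw(p):
    v,u=np.mgrid[0:400,0:640]
    return px2w(p,np.c_[u.ravel(),v.ravel()]).reshape(400,640,3)
def w2px(p,w):
    w=np.asarray(w,float).reshape(-1,3)
    c=(p["extrinsics"]@np.c_[w,np.ones(len(w))].T).T
    s=c[:,:2]/c[:,2:3]; r=(s**2).sum(1,keepdims=True)
    return s*(1+p["k1"]*r)*f(p)+[p["cx"],p["cy"]]
E
python3 - <<'E'
from h import *
for n in ["top","scene"]:
    p=cam(n); cv2.imwrite(f"pics/{n}0.png",p["img"])
    E=np.linalg.inv(p["extrinsics"]); print(n,E[:3,3].round(),E[:3,2].round(2),p["k1"],f(p))
    for k in ["tray","tray_nest","mould_base","mould_top","other_top","plug","disc","large_disc","cap","large_cap"]:
        print(k,[(np.round(d["position"]).tolist(),round(d["confidence"],2)) for d in nets.mark_of(p,k)][:4])
print(read_state())
E
```

```text
top [ 252.  152. 1541.] [ 0.17 -0.   -0.99] -0.03395374959029285 436.235480517386
tray [([555.0, -154.0, 2.0], 0.92)]
tray_nest [([493.0, -167.0, 8.0], 0.77)]
mould_base [([603.0, -142.0, 10.0], 0.84)]
mould_top [([425.0, -354.0, 1.0], 0.76)]
other_top [([532.0, 290.0, -3.0], 0.67)]
plug [([433.0, 651.0, 16.0], 0.62), ([356.0, 535.0, 12.0], 0.56), ([390.0, 307.0, 16.0], 0.49)]
disc [([638.0, 258.0, 2.0], 0.58)]
large_disc [([544.0, 403.0, -2.0], 0.43)]
cap [([421.0, 406.0, -4.0], 0.51)]
large_cap [([551.0, -373.0, -1.0], 0.53)]
scene [ -97.  699. 1038.] [ 0.47 -0.44 -0.77] -0.03362863195364055 390.92807968591325
tray [([551.0, -151.0, 2.0], 0.62)]
tray_nest [([498.0, -166.0, 6.0], 0.56), ([531.0, 286.0, -3.0], 0.56)]
mould_base [([608.0, -143.0, 10.0], 0.92), ([426.0, -360.0, 3.0], 0.45)]
mould_top [([427.0, -358.0, 1.0], 0.63)]
other_top [([528.0, 287.0, 2.0], 0.77)]
plug [([434.0, 647.0, 14.0], 0.8), ([358.0, 532.0, 18.0], 0.64), ([390.0, 307.0, 17.0], 0.6)]
disc [([640.0, 262.0, 1.0], 0.56)]
large_disc [([542.0, 401.0, -2.0], 0.62)]
cap [([420.0, 411.0, -3.0], 0.4)]
large_cap [([554.0, -371.0, 1.0], 0.5)]
{'t': 1.1, 'q': array([-1.04540393e+00,  2.55092019e-01,  1.08228670e-01, -2.95126718e-05,
       -1.42386594e+00, -2.84612470e-01]), 'dq': array([ 0.0006855 , -0.00028072, -0.00068142,  0.00052664,  0.00028162,
        0.00056738]), 'joint_efforts': array([ 3.11270596e-04, -3.86418664e+01,  2.38070583e+01,  5.36797956e+00,
       -7.24709989e-04,  3.82666187e-06]), 'ee_pos': array([ 131.20283839, -534.13464515,  231.29422518]), 'orientation': array([[-9.71153319e-01, -2.38455925e-01,  5.88816178e-05],
       [-2.38455927e-01,  9.71153319e-01, -4.33562029e-05],
       [-4.68445351e-05, -5.61461911e-05, -9.99999997e-01]]), 'contact_force': array([ 0.46768116,  0.25644941, -0.2482059 ]), 'wrist_torque': array([ 0.00296726, -0.05371552,  0.01619129]), 'grip_force': 0.0, 'gripper_width': 0.9982057259391398}
```

View pics/top0.png

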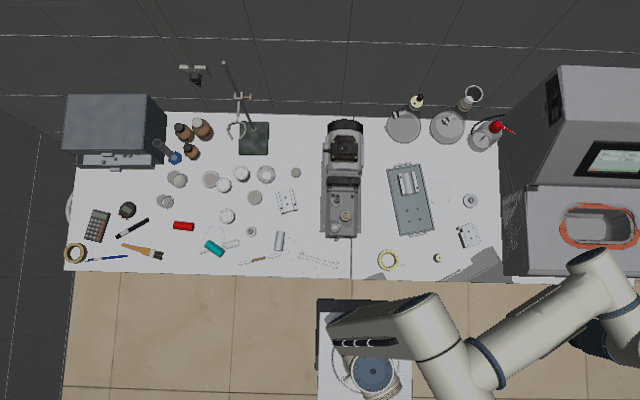

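View pics/scene0.png

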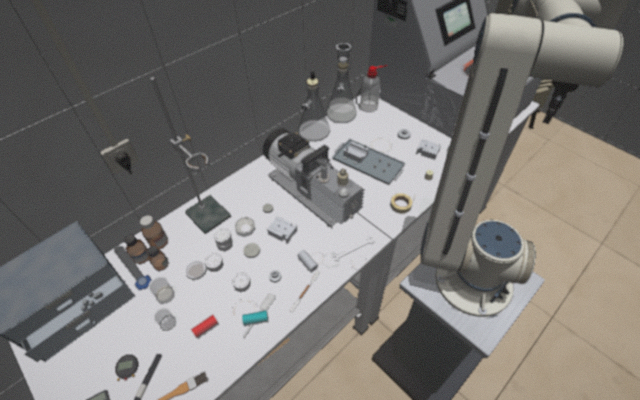

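```bash
python3 - <<'E'
from h import *
p=cam("top"); im=p["img"]
a=cv2.resize(im[155:275,365:495],None,fx=4.6,fy=4.6,interpolation=cv2.INTER_CUBIC)
b=cv2.resize(im[155:275,190:365],None,fx=4.5,fy=4.5,interpolation=cv2.INTER_CUBIC)
cv2.imwrite("pics/a.png",a); cv2.imwrite("pics/b.png",b)
W=allw(p); np.save("W.npy",W)
# pump height map
m=(W[...,1]<200)&(W[...,1]>-50)&(W[...,0]>250)&(W[...,2]>20)&(W[...,2]<500)
print([np.nanpercentile(W[m][:,i],[0,5,50,95,100]).round() for i in range(3)])
for x in range(300,800,50):
    print(x,[ (lambda q: round(float(np.nanmax(q)),0) if q.size else None)(W[(abs(W[...,0]-x)<25)&(abs(W[...,1]-y)<25)][:,2]) for y in range(-500,700,50)])
for n in ["mould_top","other_top","disc","large_disc","cap","large_cap","plug"]:
    for d in nets.trace(p,n)[:3]:
        k=d["pixels"]; v,u=np.nonzero(k); w=W[k]; print(n,round(d["confidence"],2),u.mean().round(),v.mean().round(),k.sum(),np.nanmedian(w,0).round(), np.nanpercentile(w[:,2],95).round())
E
```

```text
[array([308., 438., 879., 883., 885.]), array([-50., -29.,  89., 178., 200.]), array([ 20.,  28., 176., 473., 500.])]
300 [635.0, 646.0, 645.0, 10.0, 10.0, 11.0, 11.0, 12.0, 32.0, 33.0, 14.0, 11.0, 13.0, 13.0, 11.0, 13.0, 11.0, 9.0, 16.0, 11.0, 9.0, 10.0, 10.0, 9.0]
350 [220.0, 641.0, 614.0, 10.0, 13.0, 34.0, 13.0, 11.0, 34.0, 34.0, 11.0, 10.0, 12.0, 14.0, 18.0, 12.0, 39.0, 19.0, 13.0, 11.0, 40.0, 40.0, 12.0, 10.0]
400 [223.0, 216.0, 38.0, 41.0, 11.0, 10.0, 9.0, 21.0, 20.0, 12.0, 16.0, 147.0, 163.0, 162.0, 10.0, 12.0, 39.0, 13.0, 36.0, 15.0, 15.0, 34.0, 31.0, 33.0]
450 [219.0, 204.0, 41.0, 41.0, 33.0, 24.0, 20.0, 24.0, 21.0, 10.0, 18.0, 179.0, 201.0, 159.0, 13.0, 10.0, 13.0, 12.0, 29.0, 32.0, 39.0, 10.0, 40.0, 41.0]
500 [221.0, 199.0, 13.0, 12.0, 10.0, 17.0, 28.0, 36.0, 20.0, 9.0, 12.0, 147.0, 223.0, 151.0, 12.0, 37.0, 42.0, 11.0, 15.0, 31.0, 38.0, 12.0, 16.0, 9.0]
550 [284.0, 275.0, 35.0, 37.0, 9.0, 9.0, 20.0, 42.0, 40.0, 11.0, 11.0, 203.0, 211.0, 206.0, 11.0, 37.0, 38.0, 11.0, 21.0, 17.0, 38.0, 36.0, 11.0, 73.0]
600 [362.0, 340.0, 16.0, 17.0, 9.0, 13.0, 46.0, 55.0, 45.0, 10.0, 11.0
[... 359 characters left out ...]
0, 312.0, 11.0, 10.0, 94.0, 96.0]
750 [467.0, 464.0, 198.0, 143.0, 73.0, 171.0, 10.0, 70.0, 72.0, 10.0, 12.0, 172.0, 172.0, 146.0, 11.0, 12.0, 11.0, 22.0, 310.0, 25.0, 11.0, 88.0, 128.0, 114.0]
mould_top 0.63 469.0 235.0 463 [ 428. -356.   30.] 37.0
other_top 0.58 286.0 201.0 388 [530. 288.  30.] 36.0
disc 0.62 295.0 171.0 63 [643. 262.  12.] 16.0
disc 0.19 407.0 183.0 408 [ 605. -141.   29.] 44.0
large_disc 0.66 254.0 197.0 161 [544. 404.  11.] 17.0
cap 0.38 251.0 231.0 76 [422. 407.  15.] 30.0
large_cap 0.74 470.0 200.0 177 [ 556. -367.   14.] 28.0
plug 0.71 214.0 248.0 149 [356. 529.  29.] 36.0
plug 0.61 279.0 240.0 156 [390. 307.  28.] 34.0
plug 0.45 183.0 225.0 192 [433. 645.  27.] 35.0
```

View pics/a.png

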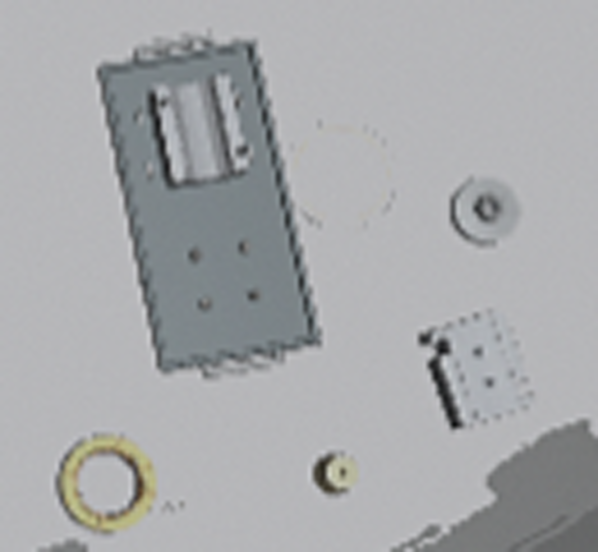

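View pics/b.png

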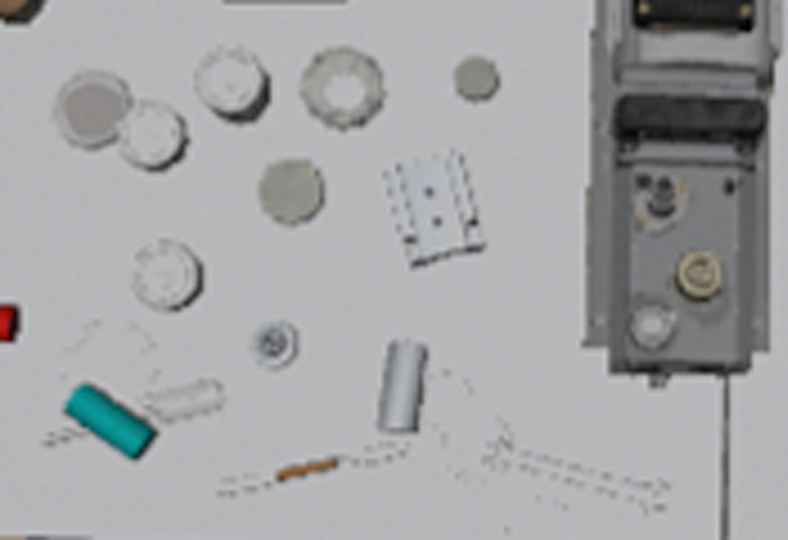

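```bash
cat >> h.py <<'E'
from scipy.spatial.transform import Rotation as Ro
def to(pos,yaw=None):
    """print move to world TCP pos, tool y axis along yaw (deg, mod 180), z down"""
    s=read_state(); R=s["orientation"]; o=R.T@(np.array(pos)-s["ee_pos"])/25
    if yaw is None: y=R[:,1]
    else:
        y=np.array([np.cos(np.radians(yaw)),np.sin(np.radians(yaw)),0])
        if y@R[:,1]<0: y=-y
    z=np.array([0,0,-1.]); y=y-z*(y@z); y/=np.linalg.norm(y)
    T=np.c_[np.cross(y,z),y,z]
    tw=Ro.from_matrix(R.T@T).as_rotvec(degrees=True)/6
    print("offset",o.round(3).tolist(),"twist",tw.round(3).tolist(),"t",round(s["t"],2),"F",s["contact_force"].round(1),"grip",round(s["grip_force"],1),round(s["gripper_width"],3),"q",s["q"].round(2).tolist())
E
python3 - <<'E'
from h import *
p=cam("wrist"); s=read_state(); E=np.linalg.inv(p["extrinsics"]); R=s["orientation"]
print("cam in tool",(R.T@(E[:3,3]-s["ee_pos"])).round(1)); print((R.T@E[:3,:3]).round(3), f(p))
to([500,-250,350]); to([350,-400,330])
W=np.load("W.npy")
for x in (350,400,450,500,550):
  print(x,[(y,float(np.nanmax(W[(abs(W[...,0]-x)<15)&(abs(W[...,1]-y)<8)][:,2],initial=-1).round())) for y in range(-460,-300,15)])
E
```

```text
cam in tool [  76.7    0.  -141.1]
[[-0.    -0.955 -0.298]
 [ 1.     0.    -0.   ]
 [ 0.    -0.298  0.955]] 288.1495959698254
offset [-17.037, 7.519, -4.749] twist [-0.0, -0.0, -0.0] t 1.55 F [ 0.7 -0.8  0.3] grip 0.0 1.004 q [-1.05, 0.26, 0.11, 0.0, -1.42, -0.28]
offset [-9.78, 3.123, -3.949] twist [-0.0, -0.0, -0.0] t 1.55 F [ 0.7 -0.8  0.3] grip 0.0 1.004 q [-1.05, 0.26, 0.11, 0.0, -1.42, -0.28]
350 [(-460, 629.0), (-445, 631.0), (-430, 8.0), (-415, 9.0), (-400, 9.0), (-385, 10.0), (-370, 11.0), (-355, 9.0), (-340, 9.0), (-325, 8.0), (-310, 9.0)]
400 [(-460, 11.0), (-445, 9.0), (-430, 9.0), (-415, 9.0), (-400, 34.0), (-385, 38.0), (-370, 37.0), (-355, 38.0), (-340, 41.0), (-325, 28.0), (-310, 11.0)]
450 [(-460, 13.0), (-445, 11.0), (-430, 6.0), (-415, 11.0), (-400, 10.0), (-385, 41.0), (-370, 41.0), (-355, 40.0), (-340, 38.0), (-325, 33.0), (-310, 23.0)]
500 [(-460, 8.0), (-445, 9.0), (-430, 10.0), (-415, 8.0), (-400, 13.0), (-385, 13.0), (-370, 9.0), (-355, 9.0), (-340, 11.0), (-325, 10.0), (-310, 9.0)]
550 [(-460, 230.0), (-445, 9.0), (-430, 8.0), (-415, 12.0), (-400, 18.0), (-385, 28.0), (-370, 35.0), (-355, 37.0), (-340, 14.0), (-325, 9.0), (-310, 9.0)]
```

```bash
python3 -m creep '{"claw":[1,1,1,1,1,1,1,1,1,1],"offset":[[-2,0.9,-0.5],[-4,1.9,-1],[-6,2.9,-1.5],[-8,3.9,-2],[-10,4.8,-2.5],[-12,5.7,-3],[-14,6.7,-3.5],[-16.2,7.7,-4],[-16.2,7.7,-4],[-16.2,7.7,-4]],"twist":[[0,0,0],[0,0,0],[0,0,0],[0,0,0],[0,0,0],[0,0,0],[0,0,0],[0,0,0],[0,0,0],[0,0,0]]}' 40
python3 - <<'E'
from h import *
p=cam("wrist"); cv2.imwrite("pics/w1.png",p["img"]); np.savez("w1.npz",W=allw(p),img=p["img"])
for k in ["tray_nest","mould_base","mould_top","tray"]:
    print(k,[(np.round(d["position"]).tolist(),round(d["confidence"],2)) for d in nets.mark_of(p,k)][:4])
E
```

```text
t: 2.8
ee_pos: [478.5, -250.5, 331.1]
orientation: [[-0.971, -0.239, -0.001], [-0.239, 0.971, -0.0], [0.001, 0.0, -1.0]]
contact_force: [0.6, -0.6, 0.4]
gripper_width: 0.999
grip_force: 0.0
tray_nest [([502.0, -163.0, 6.0], 0.87), ([604.0, -144.0, 15.0], 0.22)]
mould_base [([606.0, -143.0, 13.0], 0.7)]
mould_top [([428.0, -362.0, 1.0], 0.83)]
tray [([548.0, -151.0, -1.0], 0.71)]
```

View pics/w1.png

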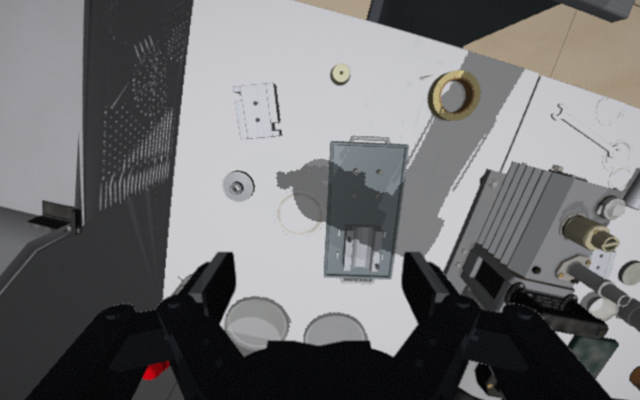

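```bash
python3 -m creep '{"claw":[1,1,1,1,1,1,1,1,1,1,1,1],"offset":[[-0.4,2,-0.4],[-0.8,4.2,-0.4],[-1.3,6.5,-0.4],[-1.7,8.8,-0.4],[-2.1,11,-0.4],[-2.5,13.2,-0.4],[-3,15.5,-0.4],[-3.4,17.8,-0.4],[-3.8,20,-0.4],[-4.2,21.9,0],[-4.2,21.9,0],[-4.2,21.9,0]],"twist":[[0,0,-1.2],[0,0,-2.4],[0,0,-3.6],[0,0,-4.8],[0,0,-6],[0,0,-7.2],[0,0,-8.4],[0,0,-9.6],[0,0,-10.8],[0,0,-11.9],[0,0,-11.9],[0,0,-11.9]]}'
python3 - <<'E'
from h import *
p=cam("wrist"); cv2.imwrite("pics/w2.png",p["img"]); W=allw(p)
for n in ["plug","disc","cap"]:
    for d in nets.trace(p,n)[:4]:
        k=cv2.erode(d["pixels"].astype(np.uint8),np.ones((3,3)))>0; w=W[k]; w=w[np.isfinite(w[:,0])]
        v,u=np.nonzero(k)
        top=w[w[:,2]>np.percentile(w[:,2],90)-8]
        (c,sz,an)=cv2.minAreaRect(top[:,:2].astype(np.float32))
        print(n,round(d["confidence"],2),u.mean().round(),v.mean().round(),"rect",np.round(c,1),np.round(sz,1),round(an,1),"med",np.median(w,0).round(1))
to([390,307,200],175)
E
```

```text
t: 4.55
ee_pos: [450.2, 305.5, 331.5]
orientation: [[-0.085, -0.996, 0.0], [-0.996, 0.085, -0.0], [0.0, -0.0, -1.0]]
contact_force: [-0.6, -0.5, 0.3]
gripper_width: 1.001
grip_force: 0.0
plug 0.96 358.0 158.0 rect [387.3 305.4] [25.  66.9] 85.2 med [388.6 304.2  26.5]
plug 0.61 380.0 280.0 rect [357.8 530.7] [66.6 21. ] 54.2 med [358.  526.6  25.5]
plug 0.56 343.0 327.0 rect [430.9 633.3] [42.3 25.1] 86.2 med [430.5 623.9  25.1]
disc 0.81 199.0 142.0 rect [637.1 259.6] [31.3 31. ] 47.4 med [637.4 259.5   8.4]
cap 0.65 340.0 217.0 rect [420.  407.5] [19.  16.4] 8.4 med [420.8 402.1  11.6]
offset [0.137, 2.416, 5.282] twist [-0.009, 0.01, 0.016] t 4.75 F [ 0.9  0.3 -0.3] grip 0.0 1.001 q [0.88, 0.24, 0.34, 0.0, -1.67, -0.97]
```

View pics/w2.png

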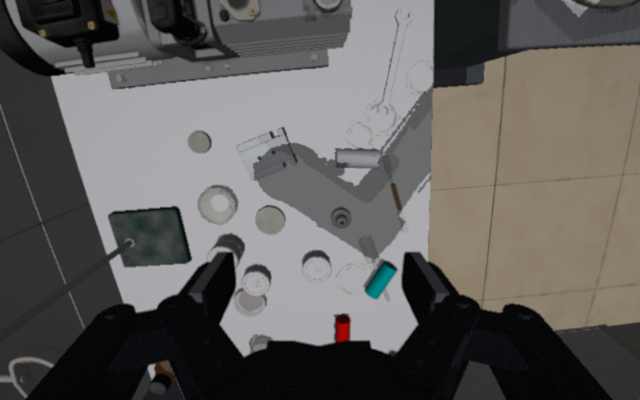

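```bash
python3 -m creep '{"claw":[1,1,1,1],"offset":[[0,1.2,2],[0,2.4,4],[0,2.4,5.6],[0,2.4,5.6]],"twist":[[0,0,0],[0,0,0],[0,0,0],[0,0,0]]}'
python3 - <<'E'
from h import *
p=cam("wrist"); cv2.imwrite("pics/w3.png",cv2.resize(p["img"][20:260,180:500],None,fx=2.4,fy=2.4)); W=allw(p)
for d in nets.trace(p,"plug")[:1]:
        k=cv2.erode(d["pixels"].astype(np.uint8),np.ones((3,3)))>0; w=W[k]; w=w[np.isfinite(w[:,0])]
        v,u=np.nonzero(k); print(u.min(),u.max(),v.min(),v.max())
        top=w[w[:,2]>np.percentile(w[:,2],90)-8]
        (c,sz,an)=cv2.minAreaRect(top[:,:2].astype(np.float32))
        print(round(d["confidence"],2),"rect",np.round(c,1),np.round(sz,1),round(an,1),"med",np.median(w,0).round(1),np.percentile(w[:,2],[50,99]))
        print("box px",w2px(p,[[387+s*34,305,15] for s in (-1,1)]).round())
print("table z",np.nanmedian(W[20:60,300:330].reshape(-1,3),0))
E
```

```text
t: 5.25
ee_pos: [389.0, 309.2, 189.4]
orientation: [[-0.084, -0.996, -0.003], [-0.996, 0.084, -0.004], [0.004, 0.003, -1.0]]
contact_force: [-0.4, 0.1, 0.1]
gripper_width: 0.995
grip_force: 0.0
288 348 168 192
0.78 rect [388.  306.3] [25.6 65.2] 84.0 med [387.6 303.7  26.5] [26.52209227 29.30345138]
box px [[349. 176.]
 [289. 181.]]
table z [379.25412585 160.42276133  -1.10354027]
```

View pics/w3.png

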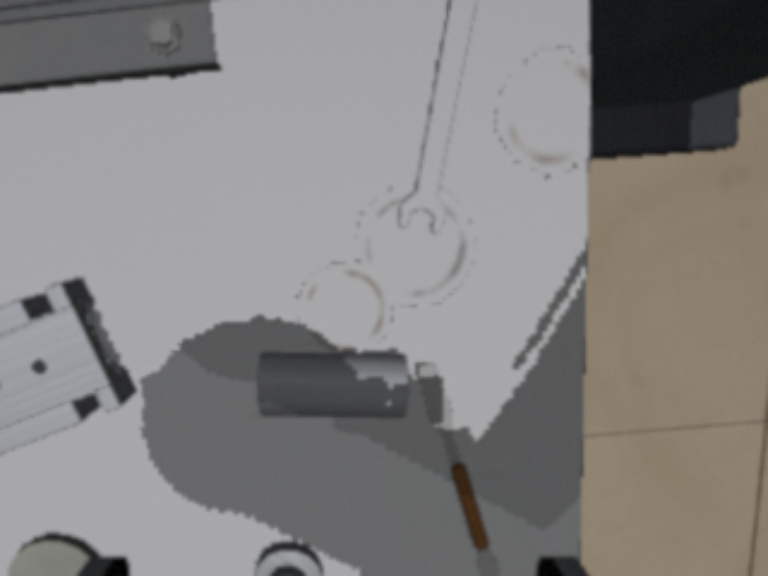

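```bash
python3 -c "
from h import *
print(read_state()['ee_pos'])
to([387.8,305.8,60],175);to([387.8,305.8,-1],175)"
```

```text
[391.34287939 311.31212427 193.19360561]
offset [0.239, 0.134, 5.327] twist [-0.021, 0.014, 0.027] t 5.35 F [ 1.  -0.1  1.3] grip 0.0 0.998 q [0.99, 0.17, -0.1, 0.0, -1.3, -1.07]
offset [0.243, 0.139, 7.767] twist [-0.021, 0.014, 0.027] t 5.35 F [ 1.  -0.1  1.3] grip 0.0 0.998 q [0.99, 0.17, -0.1, 0.0, -1.3, -1.07]
```

```bash
python3 -m creep '{"claw":[1,1,1,1,1,1],"offset":[[0.2,0.1,2],[0.2,0.1,4],[0.2,0.1,5.2],[0.2,0.1,5.2],[0.2,0.1,5.2],[0.2,0.1,5.2]],"twist":[[0,0,0],[0,0,0],[0,0,0],[0,0,0],[0,0,0],[0,0,0]]}'
python3 -c "
from h import *
print(read_state()['ee_pos']);to([387.8,305.8,-1],175)"
```

```text
t: 6.1
ee_pos: [388.4, 307.7, 63.4]
orientation: [[-0.084, -0.996, 0.003], [-0.996, 0.084, 0.003], [-0.003, -0.002, -1.0]]
contact_force: [-0.1, -0.6, 0.6]
gripper_width: 0.997
grip_force: 0.0
[388.4465034  307.68817508  63.4109815 ]
offset [0.086, 0.025, 2.576] twist [-0.022, 0.033, 0.033] t 6.1 F [-0.1 -0.6  0.6] grip 0.0 0.997 q [0.99, 0.27, -0.33, 0.0, -0.97, -1.07]
```

```bash
python3 -m creep '{"claw":[1,1,1,1,1],"offset":[[0.08,0.02,1.4],[0.08,0.02,2.5],[0.08,0.02,2.5],[0.08,0.02,2.5],[0.08,0.02,2.5]],"twist":[[0,0,0],[0,0,0],[0,0,0],[0,0,0],[0,0,0]]}'
python3 -c "
from h import *
print(read_state()['ee_pos']);to([387.8,305.8,-1],175)"
```

```text
t: 6.72
ee_pos: [387.4, 305.5, 0.3]
orientation: [[-0.083, -0.997, 0.002], [-0.997, 0.083, 0.002], [-0.003, -0.002, -1.0]]
contact_force: [0.3, 0.2, 0.1]
gripper_width: 1.001
grip_force: 0.0
[3.87426077e+02 3.05476544e+02 3.28133734e-01]
offset [-0.014, -0.014, 0.053] twist [-0.016, 0.024, 0.035] t 6.72 F [0.3 0.2 0.1] grip 0.0 1.001 q [0.99, 0.35, -0.41, 0.0, -0.81, -1.07]
```

```bash
python3 -m creep '{"claw":[0.6,0.6,0.6,0.6,0.6,0.6],"offset":[[0,0,0],[0,0,0],[0,0,0],[0,0,0],[0,0,0],[0,0,0]],"twist":[[0,0,0],[0,0,0],[0,0,0],[0,0,0],[0,0,0],[0,0,0]]}' 60
python3 -c "
from h import *
print(read_state()['ee_pos'])"
```

```text
t: 7.48
ee_pos: [387.3, 305.2, 0.1]
orientation: [[-0.083, -0.997, 0.002], [-0.997, 0.083, 0.002], [-0.002, -0.002, -1.0]]
contact_force: [-1.1, 0.2, 6.9]
gripper_width: 0.784
grip_force: 67.0
[3.87266941e+02 3.05227159e+02 1.44137764e-01]
```

```bash
python3 -m creep '{"claw":[0.6,0.6,0.6,0.6,0.6,0.6,0.6,0.6,0.6],"offset":[[0,0,-0.8],[0,0,-2.4],[0,0,-4.6],[0,0,-6.8],[0,0,-9],[0,0,-11.2],[0,0,-13.2],[1.5,-1,-13.2],[3,-2,-13.2]],"twist":[[0,0,0],[0,0,0],[0,0,0],[0,0,0],[0,0,0],[0,0,0],[0,0,0],[0,0,0],[0,0,0]]}'
python3 -m creep '{"claw":[0.6,0.6,0.6,0.6,0.6,0.6,0.6,0.6,0.6],"offset":[[1.7,-1.2,0],[3.4,-2.4,0],[5.1,-3.6,0],[6.8,-4.8,0],[8.5,-6,0],[10.2,-7.2,0],[10.85,-7.7,0],[10.85,-7.7,0],[10.85,-7.7,0]],"twist":[[0,0,-0.5],[0,0,-1],[0,0,-1.5],[0,0,-2],[0,0,-2.5],[0,0,-2.97],[0,0,-2.97],[0,0,-2.97],[0,0,-2.97]]}'
python3 - <<'E'
from h import *
p=cam("wrist"); cv2.imwrite("pics/w4.png",p["img"]); np.savez("w4.npz",W=allw(p),img=p["img"],**{k:p[k] for k in("extrinsics","vfov","cx","cy","k1")})
s=read_state(); print(s["ee_pos"],s["gripper_width"],s["grip_force"])
for k in ["tray_nest","mould_base","tray"]:
    print(k,[(np.round(d["position"]).tolist(),round(d["confidence"],2)) for d in nets.mark_of(p,k)][:2])
E
```

```text
t: 8.6
ee_pos: [430.2, 225.0, 329.3]
orientation: [[-0.082, -0.997, 0.0], [-0.997, 0.082, 0.001], [-0.001, -0.0, -1.0]]
contact_force: [1.4, 0.1, -1.8]
gripper_width: 0.78
grip_force: 67.8
t: 9.72
ee_pos: [599.0, -60.5, 328.8]
orientation: [[0.225, -0.974, -0.0], [-0.974, -0.225, 0.0], [-0.0, 0.0, -1.0]]
contact_force: [-0.8, 0.3, -1.5]
gripper_width: 0.78
grip_force: 67.8
[598.90528645 -60.21791149 329.05653528] 0.7808916712990095 67.79929876327515
tray_nest [([502.0, -162.0, 9.0], 0.94)]
mould_base [([606.0, -145.0, 14.0], 0.77)]
tray [([549.0, -151.0, 1.0], 0.68), ([606.0, -145.0, 14.0], 0.15)]
```

View pics/w4.png

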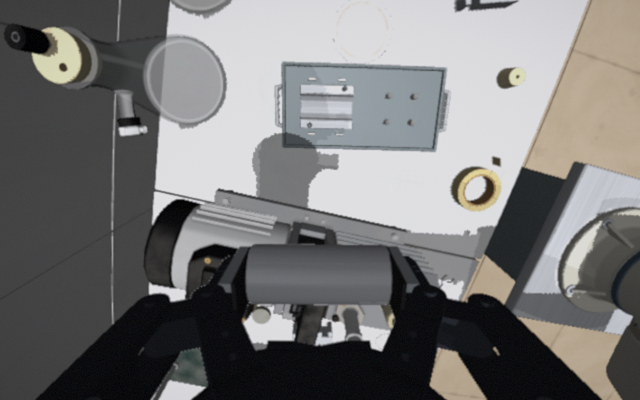

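```bash
python3 -m creep '{"claw":[0.6,0.6,0.6,0.6,0.6,0.6],"offset":[[1.1,0.6,2],[1.1,0.6,4],[1.1,0.6,6],[1.1,0.6,6],[1.1,0.6,6],[1.1,0.6,6]],"twist":[[0,0,0],[0,0,0],[0,0,0],[0,0,0],[0,0,0],[0,0,0]]}'
python3 - <<'E'
from h import *
p=cam("wrist"); cv2.imwrite("pics/w5.png",cv2.resize(p["img"][10:260,80:480],None,fx=2,fy=2)); W=allw(p); np.savez("w5.npz",W=W,img=p["img"],**{k:p[k] for k in("extrinsics","vfov","cx","cy","k1")})
s=read_state(); print(s["ee_pos"],s["gripper_width"],s["grip_force"])
d=nets.trace(p,"mould_base")[0]; k=d["pixels"]; w=W[k]; w=w[np.isfinite(w[:,0])]; print(d["confidence"],k.sum(),np.percentile(w[:,2],[5,25,50,75,95,99]).round(1))
E
```

```text
t: 10.68
ee_pos: [592.6, -90.9, 181.9]
orientation: [[0.226, -0.974, 0.005], [-0.974, -0.226, -0.0], [0.001, -0.005, -1.0]]
contact_force: [-0.9, -0.0, -1.4]
gripper_width: 0.783
grip_force: 68.1
[592.27270304 -90.92567012 181.39150596] 0.7843879200146752 68.10931921005249
0.98 4801 [19.2 21.3 28.9 36.3 37.4 47.2]
```

View pics/w5.png

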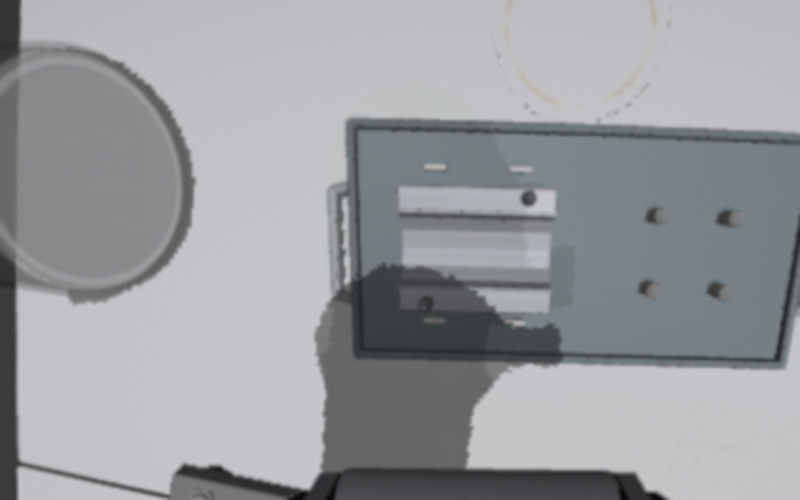

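```bash
python3 - <<'E'
import numpy as np, cv2
from h import px2w, w2px
z=np.load("w5.npz"); W=z["W"]; P={k:z[k] for k in("extrinsics","vfov","cx","cy","k1")}
img=z["img"]
roi=np.zeros((400,640),bool); roi[40:190,200:480]=True
m=roi&(abs(W[...,2]-36.5)<4)&(abs(W[...,0]-606)<60)&(abs(W[...,1]+145)<50)
w=W[m]
def rect(w):
    (c,sz,an)=cv2.minAreaRect(w[:,:2].astype(np.float32)); return np.round(c,1),np.round(sz,1),round(an,1)
print("base",rect(w),w[:,2].mean())
# ray/plane: intersect pixel corner rays with known plane for pegs etc.
def on_plane(uv,zp):
    P2=dict(P); 
    F=200/np.tan(np.radians(P["vfov"])/2); d=(np.array(uv,float)-[P["cx"],P["cy"]])/F; u=d.copy()
    for _ in range(20): u=d/(1+P["k1"]*(u**2).sum(-1,keepdims=True))
    E=np.linalg.inv(P["extrinsics"]); r=np.c_[u,np.ones(len(u))]@E[:3,:3].T; o=E[:3,3]
    return o+r*((zp-o[2])/r[:,2])[:,None]
def full(c): return np.array(c)/2+[80,10]
pk=on_plane(full([(651,213),(724,216),(643,287),(713,289)]),8+19)
print("peg tops",pk[:,:2].round(1),pk.mean(0).round(1))
# base face corners (left-top,right-top,right-bot,left-bot)
bc=on_plane(full([(398,186),(556,190),(550,313),(400,310)]),38); print("corners",bc[:,:2].round(1),bc.mean(0).round(1))
print("len",np.linalg.norm(bc-np.roll(bc,1,0),axis=1).round(1))
for a,b in((0,1),(3,2),(1,2),(0,3)): d=bc[b]-bc[a]; print(np.degrees(np.arctan2(d[1],d[0])).round(1))
tc=on_plane(full([(347,119),(800,132)]),14); d=tc[1]-tc[0]; print("rim ang",np.degrees(np.arctan2(d[1],d[0])).round(1))
st=on_plane(full([(527,195),(427,298)]),54); print("studs",st[:,:2].round(1),st.mean(0).round(1))
tr=(W[...,2]>10)&(W[...,2]<18)
t=roi&False
hsv=cv2.cvtColor(img,cv2.COLOR_BGR2HSV)
E
```

```text
base (array([ 605.4, -143. ]), array([76.2, 60.6]), 11.5) 36.23617501184735
peg tops [[ 524.6 -180. ]
 [ 488.6 -187.2]
 [ 517.4 -144. ]
 [ 481.7 -151.4]] [ 503.1 -165.6   27. ]
corners [[ 647.8 -164. ]
 [ 574.7 -179.1]
 [ 562.2 -121.7]
 [ 635.6 -106.1]] [ 605.1 -142.7   38. ]
len [59.1 74.5 58.8 75. ]
-168.4
-168.1
102.3
101.8
rim ang -168.2
studs [[ 588.7 -173.3]
 [ 622.8 -117.9]] [ 605.8 -145.6   54. ]
```

```bash
python3 -c "
from h import *
to([605.3,-142.9,75],191.8)"
```

```text
offset [2.142, -0.037, 4.236] twist [-0.034, -0.007, 0.205] t 10.78 F [-0.4  0.1 -0.9] grip 68.1 0.786 q [0.11, 0.37, 0.14, 0.0, -1.34, 0.12]
```

```bash
python3 -m creep '{"claw":[0.6,0.6,0.6,0.6,0.6,0.6],"offset":[[1.5,0,0],[2.15,-0.04,2],[2.15,-0.04,4.2],[2.15,-0.04,4.2],[2.15,-0.04,4.2],[2.15,-0.04,4.2]],"twist":[[0,0,0.2],[0,0,0.2],[0,0,0.2],[0,0,0.2],[0,0,0.2],[0,0,0.2]]}'
python3 - <<'E'
from h import *
to([605.3,-142.9,35],191.8)
p=cam("wrist"); cv2.imwrite("pics/w6.png",p["img"])
E
```

```text
t: 11.52
ee_pos: [606.1, -143.2, 77.2]
orientation: [[0.206, -0.979, 0.006], [-0.979, -0.206, -0.001], [0.002, -0.005, -1.0]]
contact_force: [0.4, -0.0, -1.1]
gripper_width: 0.783
grip_force: 68.3
offset [-0.021, 0.038, 1.687] twist [-0.052, -0.018, 0.01] t 11.53 F [ 0.4 -0.  -1.1] grip 68.3 0.783 q [0.02, 0.48, 0.03, 0.0, -1.12, 0.19]
```

View pics/w6.png

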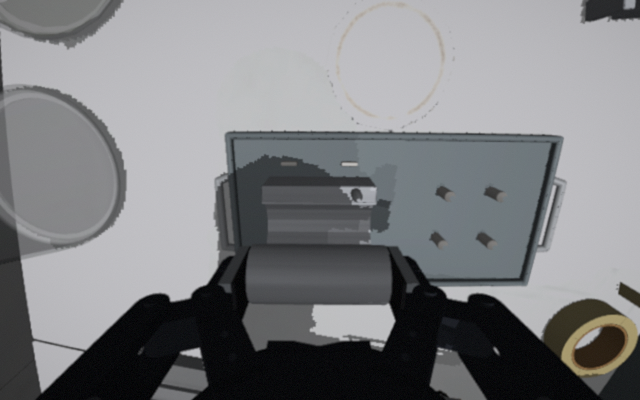

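```bash
python3 -m creep '{"claw":[0.6,0.6,0.6,0.6,0.6],"offset":[[0,0.03,0.8],[0,0.03,1.5],[0,0.03,1.7],[0,0.03,1.7],[0,0.03,1.7]],"twist":[[0,0,0],[0,0,0],[0,0,0],[0,0,0],[0,0,0]]}'
python3 -c "
from h import *
to([605.3,-142.9,22],191.8)"
```

```text
t: 12.2
ee_pos: [604.0, -143.4, 32.6]
orientation: [[0.205, -0.979, 0.002], [-0.979, -0.205, -0.0], [0.001, -0.002, -1.0]]
contact_force: [0.4, -0.3, -0.7]
gripper_width: 0.785
grip_force: 68.4
offset [-0.01, -0.052, 0.422] twist [-0.019, -0.007, 0.006] t 12.2 F [ 0.4 -0.3 -0.7] grip 68.4 0.785 q [0.02, 0.52, -0.03, 0.0, -1.03, 0.19]
```

```bash
python3 -m creep '{"claw":[0.6,0.6,0.6,0.6,0.6,0.6],"offset":[[0,-0.05,0.1],[0,-0.05,0.2],[0,-0.05,0.3],[0,-0.05,0.4],[0,-0.05,0.4],[0,-0.05,0.4]],"twist":[[0,0,0],[0,0,0],[0,0,0],[0,0,0],[0,0,0],[0,0,0]]}'
python3 -c "
from h import *
to([605.3,-142.9,22],191.8)"
```

```text
t: 12.95
ee_pos: [604.9, -143.9, 21.8]
orientation: [[0.205, -0.979, 0.001], [-0.979, -0.205, -0.001], [0.001, -0.001, -1.0]]
contact_force: [1.3, -4.7, 1.2]
gripper_width: 0.784
grip_force: 68.9
offset [-0.035, -0.023, -0.008] twist [-0.008, -0.013, 0.005] t 12.95 F [ 1.3 -4.7  1.2] grip 68.9 0.784 q [0.02, 0.53, -0.03, 0.0, -1.01, 0.19]
```

```bash
python3 -m creep '{"claw":[0.82,0.87,0.92,0.95,0.95,0.95,0.95,0.95,0.95,0.95,0.95],"offset":[[0,0,0],[0,0,0],[0,0,0],[0,0,-0.5],[0,0,-2],[0,0,-4],[0,0,-6],[0,0,-8],[-1,0,-9],[-1,0,-9],[-1,0,-9]],"twist":[[0,0,0],[0,0,0],[0,0,0],[0,0,0],[0,0,0],[0,0,0],[0,0,0],[0,0,0],[0,0,0],[0,0,0],[0,0,0]]}'
python3 - <<'E'
from h import *
p=cam("wrist"); cv2.imwrite("pics/w7.png",p["img"]); W=allw(p)
np.savez("w7.npz",W=W,img=p["img"],**{k:p[k] for k in("extrinsics","vfov","cx","cy","k1")})
d=nets.trace(p,"plug")[0]; k=d["pixels"]; w=W[k]; w=w[np.isfinite(w[:,0])]
print(d["confidence"],cv2.minAreaRect(w[w[:,2]>44][:,:2].astype(np.float32)),np.percentile(w[:,2],[50,95,99]))
d=nets.trace(p,"mould_top")
for q in d: v,u=np.nonzero(q["pixels"]); print(q["confidence"],u.mean(),v.mean(),np.nanmedian(W[q["pixels"]],0))
print(read_state()["ee_pos"])
E
```

```text
t: 14.32
ee_pos: [599.0, -118.5, 245.9]
orientation: [[0.205, -0.979, -0.001], [-0.979, -0.205, 0.0], [-0.001, 0.001, -1.0]]
contact_force: [-0.3, 0.0, -0.2]
gripper_width: 0.95
grip_force: 0.0
0.72 ((603.9227905273438, -143.6541748046875), (66.36434173583984, 23.884639739990234), 11.885091781616211) [47.17713987 49.72517278 50.37803547]
0.92 507.1149825783972 15.857142857142858 [ 427.97804336 -340.52945088   28.26259129]
[ 598.81235917 -119.01587086  245.03590088]
```

```bash
python3 -m creep '{"claw":[1,1,1,1,1,1,1,1,1,1,1],"offset":[[1,1.1,0],[2,2.2,0],[3,3.3,0],[4,4.4,0.2],[5,5.5,0.4],[6,6.6,0.8],[7,7.7,1.2],[7.9,8.65,1.8],[7.9,8.65,1.8],[7.9,8.65,1.8],[7.9,8.65,1.8]],"twist":[[0,0,1.7],[0,0,3.4],[0,0,5.1],[0,0,6.8],[0,0,8.5],[0,0,10.2],[0,0,11.9],[0,0,13.6],[0,0,15],[0,0,15],[0,0,15]]}'
python3 - <<'E'
from h import *
p=cam("wrist"); cv2.imwrite("pics/w8.png",cv2.resize(p["img"][40:340,170:490],None,fx=1.8,fy=1.8)); W=allw(p)
np.savez("w8.npz",W=W,img=p["img"],**{k:p[k] for k in("extrinsics","vfov","cx","cy","k1")})
q=nets.trace(p,"mould_top")[0]; k=q["pixels"]; v,u=np.nonzero(k); print(q["confidence"],u.min(),u.max(),v.min(),v.max())
k=cv2.dilate(k.astype(np.uint8),np.ones((5,5)))>0
w=W[k&(W[...,2]>24)&(W[...,2]<36)]
print(cv2.minAreaRect(w[:,:2].astype(np.float32)),np.median(w[:,2]))
to([428,-357,150])
print(read_state()["ee_pos"])
E
```

```text
t: 15.85
ee_pos: [428.2, -356.1, 201.1]
orientation: [[-0.978, -0.208, -0.0], [-0.208, 0.978, 0.0], [0.0, 0.0, -1.0]]
contact_force: [0.4, 0.2, 0.4]
gripper_width: 1.0
grip_force: 0.0
0.65 286 346 141 215
((426.34716796875, -358.28948974609375), (76.3322982788086, 60.18025207519531), 18.881790161132812) 28.475123139397482
offset [0.022, -0.035, 2.053] twist [-0.001, 0.001, 0.0] t 15.95 F [-0.  1. -0.] grip 0.0 0.999 q [-0.41, 0.28, 0.06, 0.0, -1.36, -0.95]
[ 428.34466813 -356.02777989  201.31249601]
```

View pics/w8.png

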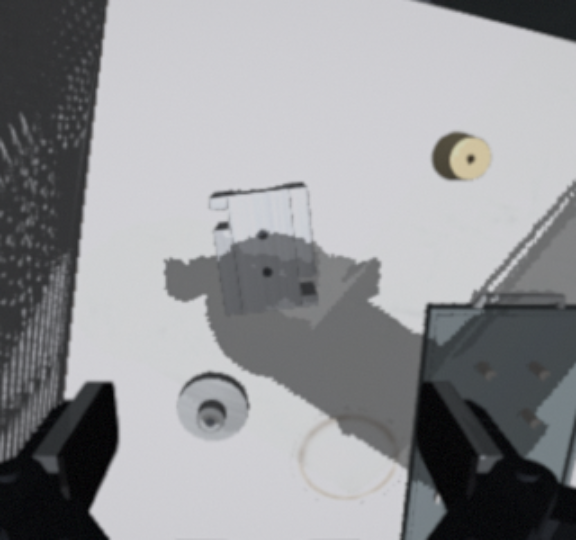

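```bash
python3 -c "
from h import *
to([426.3,-358.3,60],108.9)"
python3 -m creep '{"claw":[1,1,1,1,1,1],"offset":[[0.1,-0.1,2],[0.1,-0.1,4],[0.1,-0.1,5.6],[0.1,-0.1,5.6],[0.1,-0.1,5.6],[0.1,-0.1,5.6]],"twist":[[0,0,-1.15],[0,0,-1.15],[0,0,-1.15],[0,0,-1.15],[0,0,-1.15],[0,0,-1.15]]}'
python3 -c "
from h import *
to([426.3,-358.3,0],108.9)"
```

```text
offset [0.099, -0.072, 5.652] twist [-0.001, 0.001, -1.158] t 15.95 F [-0.  1. -0.] grip 0.0 0.999 q [-0.41, 0.28, 0.06, 0.0, -1.36, -0.95]
t: 16.7
ee_pos: [427.6, -359.9, 63.5]
orientation: [[-0.947, -0.322, 0.004], [-0.322, 0.947, -0.002], [-0.003, -0.003, -1.0]]
contact_force: [0.2, -0.0, 0.1]
gripper_width: 1.003
grip_force: 0.0
offset [0.036, 0.085, 2.541] twist [-0.03, 0.026, -0.023] t 16.7 F [ 0.2 -0.   0.1] grip 0.0 1.003 q [-0.42, 0.38, -0.16, 0.0, -1.03, -0.82]
```

```bash
python3 -m creep '{"claw":[1,1,1,1,1,1],"offset":[[0.02,0.03,1.4],[0.02,0.03,2.4],[0.02,0.03,2.4],[0.02,0.03,2.4],[0.02,0.03,2.4],[0.02,0.03,2.4]],"twist":[[0,0,0],[0,0,0],[0,0,0],[0,0,0],[0,0,0],[0,0,0]]}'
python3 -c "
from h import *
to([426.3,-358.3,0],108.9);print(read_state()['ee_pos'])"
```

```text
t: 17.45
ee_pos: [426.0, -358.9, 2.2]
orientation: [[-0.947, -0.321, 0.002], [-0.321, 0.947, -0.001], [-0.001, -0.001, -1.0]]
contact_force: [0.3, 0.3, 0.5]
gripper_width: 0.994
grip_force: 0.0
offset [-0.02, 0.02, 0.09] twist [-0.012, 0.012, -0.03] t 17.45 F [0.3 0.3 0.5] grip 0.0 0.994 q [-0.42, 0.45, -0.24, 0.0, -0.88, -0.82]
[ 425.99160123 -358.91986971    2.24572377]
```

```bash
python3 -m creep '{"claw":[0.5,0.5,0.5,0.5,0.5,0.5],"offset":[[0,0,0.06],[0,0,0.06],[0,0,0.06],[0,0,0.06],[0,0,0.06],[0,0,0.06]],"twist":[[0,0,0],[0,0,0],[0,0,0],[0,0,0],[0,0,0],[0,0,0]]}' 70
python3 -c "
from h import *
print(read_state()['ee_pos'])"
```

```text
t: 18.2
ee_pos: [425.7, -358.8, 0.2]
orientation: [[-0.947, -0.321, 0.001], [-0.321, 0.947, -0.0], [-0.0, -0.001, -1.0]]
contact_force: [-0.2, 1.1, 5.2]
gripper_width: 0.688
grip_force: 76.4
[ 4.25722566e+02 -3.58829741e+02  1.60564605e-01]
```

```bash
python3 -m creep '{"claw":[0.5,0.5,0.5,0.5,0.5,0.5,0.5,0.5,0.5,0.5,0.5,0.5],"offset":[[0,0,-0.6],[0,0,-1.8],[0,0,-3.6],[0,0,-5.6],[-1,0.5,-7.2],[-2.8,1.4,-7.2],[-4.8,2.4,-7.2],[-6.8,3.4,-7.2],[-8.8,4.4,-7.2],[-10.5,5.3,-7.2],[-11.3,5.66,-7.2],[-11.3,5.66,-7.2]],"twist":[[0,0,0],[0,0,0],[0,0,0],[0,0,0],[0,0,0.2],[0,0,0.4],[0,0,0.6],[0,0,0.8],[0,0,1],[0,0,1.17],[0,0,1.17],[0,0,1.17]]}'
python3 - <<'E'
from h import *
for i in range(5): p=cam("wrist")
print(read_state()["ee_pos"],read_state()["gripper_width"])
cv2.imwrite("pics/w9.png",cv2.resize(p["img"][80:330,180:520],None,fx=2.3,fy=2.3)); W=allw(p)
np.savez("w9.npz",W=W,img=p["img"],**{k:p[k] for k in("extrinsics","vfov","cx","cy","k1")})
q=nets.trace(p,"mould_base")[0]; print(q["confidence"],q["pixels"].sum())
m=(abs(W[...,2]-36.5)<3.5)&(abs(W[...,0]-606)<60)&(abs(W[...,1]+145)<50)
print(cv2.minAreaRect(W[m][:,:2].astype(np.float32)),W[m][:,2].mean())
to([604.5,-143,100],101.8)
E
```

```text
t: 19.7
ee_pos: [647.8, -132.4, 178.7]
orientation: [[-0.979, -0.205, -0.002], [-0.205, 0.979, 0.001], [0.002, 0.001, -1.0]]
contact_force: [-0.0, 0.3, -2.8]
gripper_width: 0.691
grip_force: 75.8
[ 646.90911462 -134.80550317  180.07773732] 0.6931439120494971
0.77 2620
((605.567626953125, -142.7310791015625), (76.47325134277344, 60.3672981262207), 11.66063117980957) 36.40449075650111
offset [1.733, 0.02, 3.206] twist [-0.0, 0.001, -0.027] t 20.0 F [-0.5 -0.1 -2.1] grip 75.8 0.693 q [0.03, 0.49, 0.33, -0.0, -1.41, -1.4]
```

View pics/w9.png

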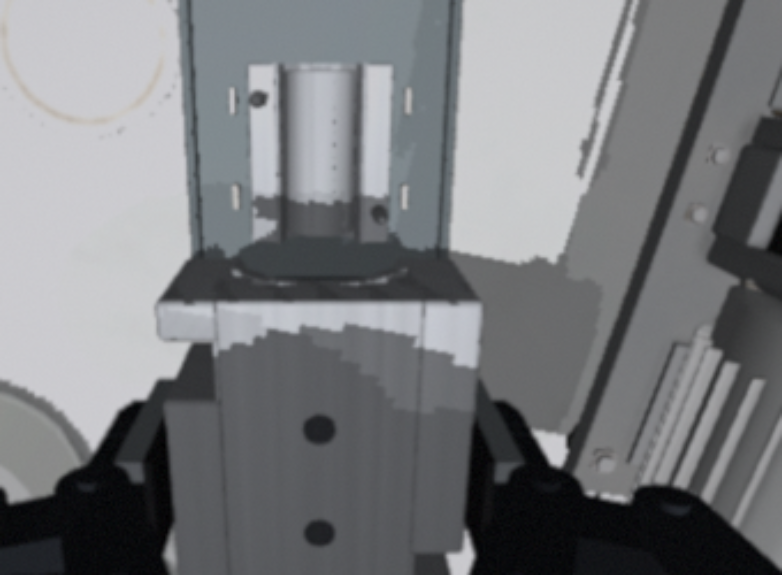

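```bash
python3 - <<'E'
from h import *
W=np.load("w9.npz")["W"]; s=read_state(); R=s["orientation"]; p=s["ee_pos"]
T=(W-p)@R; m=np.isfinite(T[...,0])&(abs(T[...,0])<45)&(abs(T[...,1])<40)
print(np.percentile(T[m][:,2],[1,10,25,50]).round(1))
k=m&(abs(T[...,2]+28.5)<3); t=T[k]; print(k.sum(),t.max(0).round(1),np.percentile(t,[1,99],axis=0).round(1))
e=t[t[:,0]>25]; print("y range near edge",e[:,1].min().round(1),e[:,1].max().round(1),"z",np.median(e[:,2]))
for y in(-20,-10,0,10,20): print(y,t[abs(t[:,1]-y)<3][:,0].max().round(1))
to([604.7,-143,75],101.7)
E
```

```text
[-96.9 -89.2 -79.3 -28.7]
16937 [ 37.7  39.9 -25.5] [[-31.1 -29.7 -29.8]
 [ 37.   29.6 -26.3]]
y range near edge -30.1 30.3 z -28.02899074665486
-20 37.5
-10 37.4
0 37.5
10 37.5
20 37.4
offset [1.725, 0.018, 4.206] twist [-0.0, 0.001, -0.01] t 20.0 F [-0.5 -0.1 -2.1] grip 75.8 0.693 q [0.03, 0.49, 0.33, -0.0, -1.41, -1.4]
```

```bash
python3 -m creep '{"claw":[0.5,0.5,0.5,0.5,0.5,0.5,0.5,0.5],"offset":[[1,0,1],[1.72,0.02,2.5],[1.72,0.02,4],[1.72,0.02,4.3],[1.72,0.02,4.3],[1.72,0.02,4.3],[1.72,0.02,4.3],[1.72,0.02,4.3]],"twist":[[0,0,0],[0,0,0],[0,0,0],[0,0,0],[0,0,0],[0,0,0],[0,0,0],[0,0,0]]}'
python3 -c "
from h import *
to([604.8,-143,60],101.7)"
```

```text
t: 21.0
ee_pos: [605.8, -142.2, 73.0]
orientation: [[-0.979, -0.203, 0.001], [-0.203, 0.979, -0.0], [-0.001, -0.0, -1.0]]
contact_force: [0.5, -0.6, -2.1]
gripper_width: 0.689
grip_force: 75.9
offset [0.047, -0.024, 0.52] twist [-0.003, 0.011, -0.0] t 21.0 F [ 0.5 -0.6 -2.1] grip 75.9 0.689 q [0.02, 0.48, 0.03, 0.0, -1.12, -1.39]
```

```bash
python3 -m creep '{"claw":[0.5,0.5,0.5,0.5,0.5,0.5],"offset":[[0.03,-0.02,0.2],[0.03,-0.02,0.5],[0.03,-0.02,0.5],[0.03,-0.02,0.5],[0.03,-0.02,0.5],[0.03,-0.02,0.5]],"twist":[[0,0,0],[0,0,0],[0,0,0],[0,0,0],[0,0,0],[0,0,0]]}'
python3 -c "
from h import *
to([604.8,-143,38.5],101.7)"
```

```text
t: 21.75
ee_pos: [604.9, -142.8, 60.0]
orientation: [[-0.979, -0.203, 0.0], [-0.203, 0.979, -0.0], [-0.0, -0.0, -1.0]]
contact_force: [0.4, -0.5, -2.7]
gripper_width: 0.689
grip_force: 75.9
offset [0.004, -0.005, 0.859] twist [-0.001, 0.003, -0.0] t 21.75 F [ 0.4 -0.5 -2.7] grip 75.9 0.689 q [0.02, 0.49, 0.01, 0.0, -1.09, -1.39]
```

Aligned; descend in slow steps, watching the force.

```bash
python3 -m creep '{"claw":[0.5,0.5,0.5,0.5,0.5,0.5],"offset":[[0,0,0.1],[0,0,0.2],[0,0,0.3],[0,0,0.4],[0,0,0.5],[0,0,0.5]],"twist":[[0,0,0],[0,0,0],[0,0,0],[0,0,0],[0,0,0],[0,0,0]]}'

```

```text
t: 22.5
ee_pos: [604.6, -142.8, 47.0]
orientation: [[-0.979, -0.203, -0.001], [-0.203, 0.979, 0.0], [0.001, 0.0, -1.0]]
contact_force: [0.5, 0.4, -3.1]
gripper_width: 0.689
grip_force: 75.9
```

```bash
python3 -m creep '{"claw":[0.5,0.5,0.5,0.5,0.5,0.5],"offset":[[0,0,0.1],[0,0,0.2],[0,0,0.28],[0,0,0.34],[0,0,0.37],[0,0,0.37]],"twist":[[0,0,0],[0,0,0],[0,0,0],[0,0,0],[0,0,0],[0,0,0]]}'

```

```text
t: 23.25
ee_pos: [604.8, -142.8, 38.2]
orientation: [[-0.979, -0.203, 0.0], [-0.203, 0.979, -0.0], [-0.0, -0.0, -1.0]]
contact_force: [-1.3, 1.0, -1.2]
gripper_width: 0.688
grip_force: 76.2
```

```bash
python3 -m creep '{"claw":[0.5,0.5,0.72,0.78,0.85,0.9,0.95,1,1,1,1],"offset":[[0,0,0.03],[0,0,0.03],[0,0,0.03],[0,0,0.03],[0,0,0],[0,0,-1],[0,0,-2.5],[0,0,-4.5],[-1,0,-6.5],[-2,0,-7],[-2,0,-7]],"twist":[[0,0,0],[0,0,0],[0,0,0],[0,0,0],[0,0,0],[0,0,0],[0,0,0],[0,0,0],[0,0,0],[0,0,0],[0,0,0]]}'
python3 - <<'E'
from h import *
for i in range(3): p=cam("wrist")
cv2.imwrite("pics/w10.png",cv2.resize(p["img"][60:310,180:480],None,fx=2.3,fy=2.3)); W=allw(p)
m=(W[...,2]>60)&(W[...,2]<75)&(abs(W[...,0]-606)<60)&(abs(W[...,1]+145)<50)
w=W[m]; print(cv2.minAreaRect(w[:,:2].astype(np.float32)),w[:,2].mean())
A=np.c_[w[:,:2]-[605,-143],np.ones(len(w))]; c=np.linalg.lstsq(A,w[:,2],rcond=None)[0]; print("plane slopes deg",np.degrees(c[:2]).round(2),c[2].round(1))
E
```

```text
t: 24.62
ee_pos: [655.2, -132.3, 213.4]
orientation: [[-0.979, -0.203, 0.002], [-0.203, 0.979, 0.0], [-0.002, -0.0, -1.0]]
contact_force: [0.7, -0.1, -0.8]
gripper_width: 1.0
grip_force: 0.0
((605.2897338867188, -142.6341552734375), (75.7853012084961, 60.28538513183594), 11.644704818725586) 66.43502480218159
plane slopes deg [ 0.09 -0.05] 66.4
```

View pics/w10.png

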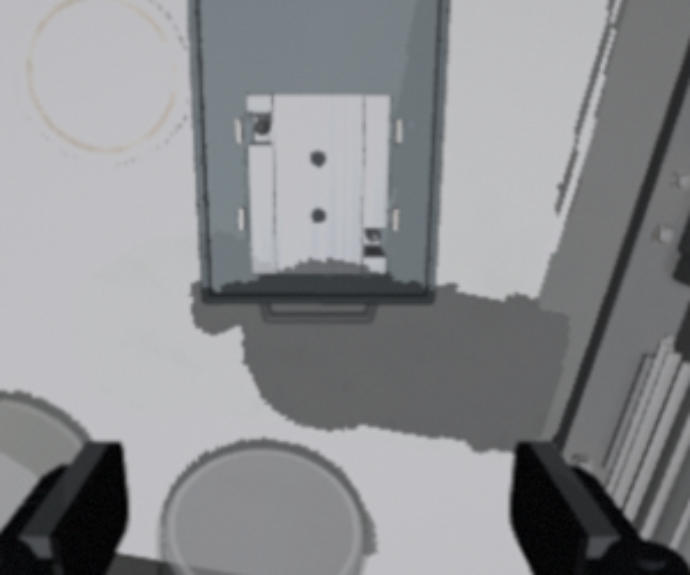

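```bash
python3 -m creep '{"claw":[1,1,1,1,1,1,1,1,1,1,1,1],"offset":[[0,0,-2.3],[0,0.5,-4.6],[-0.3,2.6,-4.6],[-0.6,4.8,-4.6],[-0.9,7,-4.6],[-1.2,9.2,-4.6],[-1.5,11.4,-4.6],[-1.8,13.6,-4.6],[-2.1,15.2,-4.2],[-2.1,15.2,-2],[-2.1,15.2,0.4],[-2.1,15.2,0.4]],"twist":[[0,0,0],[0,0,0],[0,0,0],[0,0,0],[0,0,0],[0,0,0],[0,0,0],[0,0,0],[0,0,0],[0,0,0],[0,0,0],[0,0,0]]}'
python3 - <<'E'
from h import *
for i in range(4): p=cam("wrist")
cv2.imwrite("pics/w11.png",p["img"]); W=allw(p)
q=nets.trace(p,"disc")
for d in q[:3]:
    k=d["pixels"]; k=cv2.dilate(k.astype(np.uint8),np.ones((5,5)))>0; v,u=np.nonzero(k)
    w=W[k&(W[...,2]>6)&(W[...,2]<14)]
    if len(w)>9: print(d["confidence"],u.mean(),v.mean(),cv2.minEnclosingCircle(w[:,:2].astype(np.float32)),np.median(w[:,2]))
s=read_state();print(s["ee_pos"])
E
```

```text
t: 26.28
ee_pos: [623.4, 247.6, 195.6]
orientation: [[-0.979, -0.203, -0.015], [-0.202, 0.979, -0.008], [0.016, -0.005, -1.0]]
contact_force: [0.0, 1.0, 0.3]
gripper_width: 0.999
grip_force: 0.0
0.75 324.8133764832794 183.62783171521036 ((638.9351806640625, 260.38739013671875), 17.880661010742188) 8.496145763637116
[630.30328696 250.81347723 207.73718518]
```

View pics/w11.png

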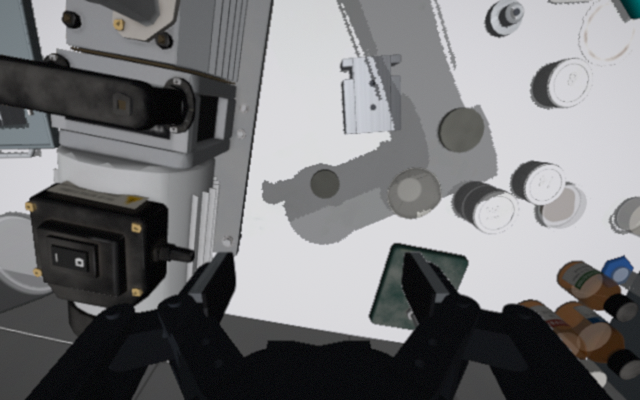

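```bash
python3 -c "
from h import *
to([638.7,260.3,40],101.7)"
```

```text
offset [-0.352, 0.288, 6.713] twist [0.022, 0.077, -0.003] t 26.52 F [-0.8 -0.5  0.9] grip 0.0 0.998 q [0.61, 0.52, 0.44, 0.0, -1.49, -1.98]
```

```bash
python3 -m creep '{"claw":[0.7,0.7,0.7,0.7,0.7,0.7,0.7],"offset":[[-0.35,0.3,2],[-0.35,0.3,4],[-0.35,0.3,6],[-0.35,0.3,6.6],[-0.35,0.3,6.6],[-0.35,0.3,6.6],[-0.35,0.3,6.6]],"twist":[[0,0,0],[0,0,0],[0,0,0],[0,0,0],[0,0,0],[0,0,0],[0,0,0]]}'
python3 -c "
from h import *
to([638.7,260.3,0.6],101.7)"
```

```text
t: 27.4
ee_pos: [636.4, 259.9, 40.5]
orientation: [[-0.979, -0.203, 0.004], [-0.203, 0.979, 0.002], [-0.004, 0.001, -1.0]]
contact_force: [-0.6, 0.7, -0.1]
gripper_width: 0.703
grip_force: 0.0
offset [-0.087, -0.004, 1.597] twist [0.012, 0.037, 0.001] t 27.4 F [-0.6  0.7 -0.1] grip 0.0 0.703 q [0.61, 0.62, 0.19, 0.0, -1.13, -1.98]
```

```bash
python3 -m creep '{"claw":[0.7,0.7,0.7,0.7,0.7,0.7,0.7],"offset":[[-0.07,0,0.6],[-0.07,0,1.1],[-0.07,0,1.5],[-0.07,0,1.5],[-0.07,0,1.5],[-0.07,0,1.5],[-0.07,0,1.5]],"twist":[[0,0,0],[0,0,0],[0,0,0],[0,0,0],[0,0,0],[0,0,0],[0,0,0]]}'
python3 -c "
from h import *
to([638.7,260.3,0.6],101.7)"
```

```text
t: 28.28
ee_pos: [637.1, 259.7, 1.0]
orientation: [[-0.979, -0.203, 0.001], [-0.203, 0.979, 0.0], [-0.001, 0.0, -1.0]]
contact_force: [-0.3, 0.8, 0.9]
gripper_width: 0.698
grip_force: 0.0
offset [-0.068, 0.011, 0.016] twist [0.003, 0.007, -0.0] t 28.27 F [-0.3  0.8  0.9] grip 0.0 0.698 q [0.61, 0.66, 0.15, 0.0, -1.06, -1.98]
```

```bash
python3 -m creep '{"claw":[0.7,0.7,0.3,0.3,0.3,0.3,0.3,0.3],"offset":[[-0.07,0,0],[-0.07,0,0],[-0.07,0,0],[-0.07,0,0],[-0.07,0,0],[-0.07,0,0],[-0.07,0,0],[-0.07,0,0]],"twist":[[0,0,0],[0,0,0],[0,0,0],[0,0,0],[0,0,0],[0,0,0],[0,0,0],[0,0,0]]}' 40
python3 -c "
from h import *
print(read_state()['ee_pos'])"
```

```text
t: 29.28
ee_pos: [638.8, 260.0, 0.8]
orientation: [[-0.979, -0.203, 0.001], [-0.203, 0.979, 0.0], [-0.001, 0.0, -1.0]]
contact_force: [-1.2, 0.5, 3.1]
gripper_width: 0.398
grip_force: 40.0
[638.7663812  259.97182489   0.82594089]
```

```bash
python3 -m creep '{"claw":[0.3,0.3,0.3,0.3,0.3,0.3,0.3,0.3,0.3],"offset":[[0,0,-0.6],[0,0,-2],[0,0,-4],[0,0,-6.2],[0,0,-8.4],[0,0,-10.6],[0,0,-12.6],[0.8,-2,-12.6],[1.6,-4,-12.6]],"twist":[[0,0,0],[0,0,0],[0,0,0],[0,0,0],[0,0,0],[0,0,0],[0,0,0],[0,0,0],[0,0,0]]}'
python3 -m creep '{"claw":[0.3,0.3,0.3,0.3,0.3,0.3,0.3,0.3,0.3,0.3,0.3],"offset":[[0.8,-2,0],[1.6,-4,0],[2.4,-6,0],[3.2,-8,0],[4,-10,0],[4.86,-11.6,0.5],[4.86,-11.6,2],[4.86,-11.6,4],[4.86,-11.6,5.6],[4.86,-11.6,5.6],[4.86,-11.6,5.6]],"twist":[[0,0,0],[0,0,0],[0,0,0],[0,0,0],[0,0,0],[0,0,0],[0,0,0],[0,0,0],[0,0,0],[0,0,0],[0,0,0]]}'
python3 - <<'E'
from h import *
for i in range(4): p=cam("wrist")
cv2.imwrite("pics/w12.png",cv2.resize(p["img"][20:270,180:480],None,fx=2.4,fy=2.4)); W=allw(p)
np.savez("w12.npz",W=W,img=p["img"],**{k:p[k] for k in("extrinsics","vfov","cx","cy","k1")})
s=read_state();print(s["ee_pos"],s["gripper_width"],s["grip_force"])
E
```

```text
t: 30.4
ee_pos: [619.4, 153.2, 316.4]
orientation: [[-0.979, -0.204, 0.001], [-0.204, 0.979, 0.001], [-0.001, 0.001, -1.0]]
contact_force: [0.5, -0.5, -0.5]
gripper_width: 0.397
grip_force: 39.8
t: 31.78
ee_pos: [560.6, -155.2, 178.0]
orientation: [[-0.979, -0.203, 0.003], [-0.203, 0.979, -0.001], [-0.003, -0.002, -1.0]]
contact_force: [1.0, -0.0, 1.1]
gripper_width: 0.394
grip_force: 39.9
[ 560.40712023 -154.82167867  177.41411618] 0.3938016943561243 39.933435916900635
```

View pics/w12.png

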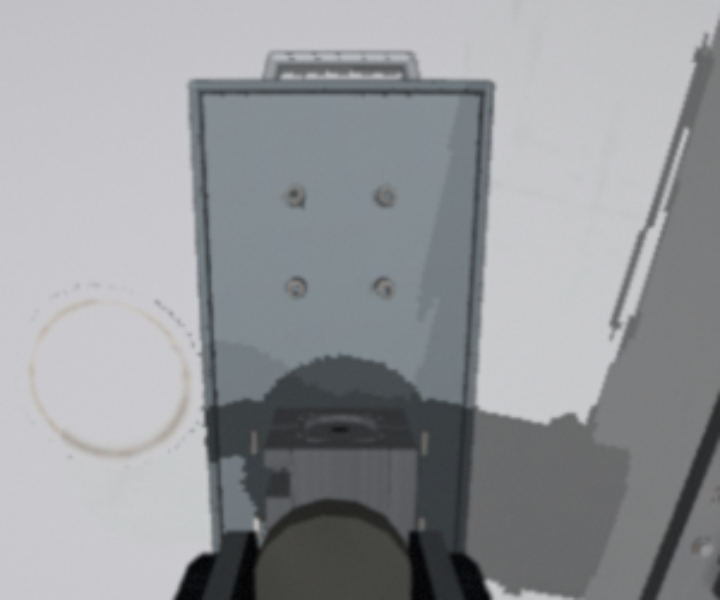

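```bash
cat >> h.py <<'E'
def on_plane(P,uv,zp):
    F=f(P); d=(np.array(uv,float)-[P["cx"],P["cy"]])/F; u=d.copy()
    for _ in range(20): u=d/(1+P["k1"]*(u**2).sum(-1,keepdims=True))
    E=np.linalg.inv(P["extrinsics"]); r=np.c_[u,np.ones(len(u))]@E[:3,:3].T; o=E[:3,3]
    return o+r*((zp-o[2])/r[:,2])[:,None]
E
python3 - <<'E'
from h import *
P=np.load("w12.npz"); W=P["W"]
pk=on_plane(P,np.array([(294,194),(384,195),(296,287),(383,287)])/2.4+[180,20],26)
print(pk[:,:2].round(1),pk.mean(0).round(1)); 
for a,b in((0,2),(1,3)): d=pk[b]-pk[a]; print(np.degrees(np.arctan2(d[1],d[0])))
s=read_state(); T=(W-s["ee_pos"])@s["orientation"]
m=(abs(T[...,0])<40)&(abs(T[...,1])<16.5)&(abs(T[...,2]+8)<5); t=T[m]; print(m.sum(),t[:,0].max(),t[:,0].min(),np.median(t[:,2]))
for y in (-12,-8,-4,0,4,8,12): print(y,t[abs(t[:,1]-y)<1.5][:,0].max().round(1),round(float(np.sqrt(324-y*y)),1))
to([502.8,-165,45],101.7)
E
```

```text
[[ 480.2 -187.5]
 [ 473.2 -152. ]
 [ 516.3 -179.7]
 [ 508.9 -144.2]] [ 494.7 -165.9   26. ]
12.120699692902704
12.246133341621313
3312 17.3345773339854 -18.017237817790324 -8.06337650249321
-12 13.4 13.4
-8 15.7 16.1
-4 17.1 17.5
0 17.1 18.0
4 16.9 17.5
8 15.6 16.1
12 13.5 13.4
offset [2.355, 0.074, 5.289] twist [-0.009, 0.03, 0.001] t 31.98 F [ 0.8 -0.5 -0.8] grip 39.9 0.394 q [-0.0, 0.34, 0.08, 0.0, -1.31, -1.37]
```

```bash
python3 -c "
from h import *
to([494.4,-166,50],101.8)"
python3 -m creep '{"claw":[0.3,0.3,0.3,0.3,0.3,0.3,0.3],"offset":[[1.5,0.1,2],[2.68,0.1,4],[2.68,0.1,5],[2.68,0.1,5],[2.68,0.1,5],[2.68,0.1,5],[2.68,0.1,5]],"twist":[[0,0,0],[0,0,0],[0,0,0],[0,0,0],[0,0,0],[0,0,0],[0,0,0]]}'
python3 -c "
from h import *
to([494.4,-166,9.3],101.8)"
```

```text
offset [2.692, 0.102, 5.088] twist [-0.009, 0.03, -0.016] t 31.98 F [ 0.8 -0.5 -0.8] grip 39.9 0.394 q [-0.0, 0.34, 0.08, 0.0, -1.31, -1.37]
t: 32.85
ee_pos: [494.2, -165.9, 51.5]
orientation: [[-0.979, -0.203, 0.002], [-0.203, 0.979, -0.0], [-0.002, -0.0, -1.0]]
contact_force: [-0.2, 0.2, -0.5]
gripper_width: 0.394
grip_force: 39.9
offset [-0.004, -0.006, 1.687] twist [-0.005, 0.017, -0.016] t 32.85 F [-0.2  0.2 -0.5] grip 39.9 0.394 q [-0.02, 0.33, -0.28, 0.0, -0.96, -1.34]
```

```bash
python3 -m creep '{"claw":[0.3,0.3,0.3,0.3,0.3,0.3,0.3,0.3],"offset":[[0,0,0.4],[0,0,0.8],[0,0,1.1],[0,0,1.3],[0,0,1.5],[0,0,1.65],[0,0,1.65],[0,0,1.65]],"twist":[[0,0,0],[0,0,0],[0,0,0],[0,0,0],[0,0,0],[0,0,0],[0,0,0],[0,0,0]]}'
```

```text
t: 33.85
ee_pos: [493.4, -165.9, 9.4]
orientation: [[-0.979, -0.203, 0.0], [-0.203, 0.979, -0.0], [-0.0, -0.0, -1.0]]
contact_force: [-0.7, -0.5, -0.7]
gripper_width: 0.399
grip_force: 40.1
```

```bash
python3 -m creep '{"claw":[0.3,0.42,0.48,0.55,0.6,0.6,0.6,0.6,0.6,0.6,0.6],"offset":[[0,0,0.03],[0,0,0.03],[0,0,0.03],[0,0,0.03],[0,0,0.03],[0,0,-1],[0,0,-3],[-0.5,0,-5],[-1.5,0,-7],[-2.5,0,-7],[-2.5,0,-7]],"twist":[[0,0,0],[0,0,0],[0,0,0],[0,0,0],[0,0,0],[0,0,0],[0,0,0],[0,0,0],[0,0,0],[0,0,0],[0,0,0]]}'
python3 - <<'E'
from h import *
for i in range(3): p=cam("wrist")
cv2.imwrite("pics/w13.png",cv2.resize(p["img"][60:260,200:460],None,fx=2.5,fy=2.5)); W=allw(p)
for d in nets.trace(p,"disc")[:2]:
    k=cv2.dilate(d["pixels"].astype(np.uint8),np.ones((3,3)))>0
    w=W[k&(W[...,2]>13)&(W[...,2]<20)&(np.hypot(W[...,0]-494,W[...,1]+166)<30)]
    if len(w)>50:
        A=np.c_[w[:,:2]-[494,-166],np.ones(len(w))]; c=np.linalg.lstsq(A,w[:,2],rcond=None)[0]
        print(d["confidence"],cv2.minEnclosingCircle(w[:,:2].astype(np.float32)),np.median(w[:,2]),np.degrees(c[:2]))
E
```

```text
t: 35.22
ee_pos: [555.6, -152.7, 184.0]
orientation: [[-0.979, -0.203, 0.0], [-0.203, 0.979, 0.0], [-0.0, 0.0, -1.0]]
contact_force: [-0.0, -0.1, -0.6]
gripper_width: 0.598
grip_force: 0.0
0.85 ((493.7723388671875, -165.76715087890625), 17.99908447265625) 16.49073326446171 [0.06537965 0.06196855]
```

View pics/w13.png

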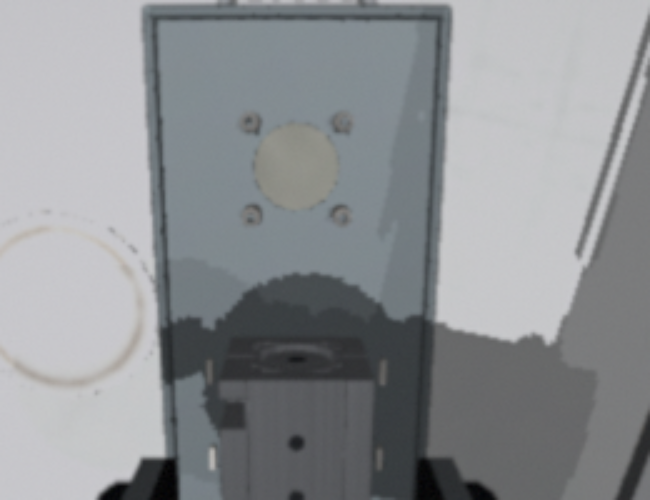

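```bash
python3 -m creep '{"claw":[0.6,0.6,0.6,0.6,0.6,0.6,0.6,0.6,0.6,0.6,0.6,0.6],"offset":[[0,0,-2],[0,0,-4],[0.1,1.5,-5.8],[0.2,3.5,-5.8],[0.3,5.7,-5.8],[0.4,8,-5.8],[0.5,10.3,-5.8],[0.6,12.6,-5.8],[0.6,14.9,-5.8],[0.7,17.2,-5.8],[0.8,19.5,-5.8],[0.86,21.5,-5.8]],"twist":[[0,0,0],[0,0,0],[0,0,0],[0,0,0],[0,0,0],[0,0,0],[0,0,0],[0,0,0],[0,0,0],[0,0,0],[0,0,0],[0,0,0]]}'
python3 -m creep '{"claw":[0.45,0.45,0.45,0.45,0.45,0.45],"offset":[[0,1,1],[0,1,3],[0,1,5],[0,1,5.2],[0,1,5.2],[0,1,5.2]],"twist":[[0,0,0],[0,0,0],[0,0,0],[0,0,0],[0,0,0],[0,0,0]]}'
python3 - <<'E'
from h import *
for i in range(5): p=cam("wrist")
cv2.imwrite("pics/w14.png",p["img"]); W=allw(p); np.savez("w14.npz",W=W,img=p["img"],**{k:p[k] for k in("extrinsics","vfov","cx","cy","k1")})
for d in nets.trace(p,"cap")[:3]:
    k=cv2.dilate(d["pixels"].astype(np.uint8),np.ones((3,3)))>0; v,u=np.nonzero(k)
    print(d["confidence"],u.mean(),v.mean(),np.nanmedian(W[k],0))
    for lo,hi in((8,13),(24,30)):
        w=W[k&(W[...,2]>lo)&(W[...,2]<hi)]
        if len(w)>5: print(lo,cv2.minEnclosingCircle(w[:,:2].astype(np.float32)),len(w),np.median(w,0))
m=(np.hypot(W[...,0]-420,W[...,1]-407)<90)&(np.hypot(W[...,0]-420,W[...,1]-407)>22)&(W[...,2]>4); print("others near",m.sum(),W[m].mean(0) if m.any() else "")
print(read_state()["ee_pos"]); to([420.5,408,60],101.7)
E
```

```text
t: 36.92
ee_pos: [423.5, 370.0, 329.2]
orientation: [[-0.979, -0.203, -0.0], [-0.203, 0.979, -0.0], [0.0, -0.0, -1.0]]
contact_force: [0.9, 0.3, 0.7]
gripper_width: 0.597
grip_force: 0.0
t: 37.67
ee_pos: [420.5, 394.1, 202.1]
orientation: [[-0.979, -0.203, 0.003], [-0.203, 0.979, 0.004], [-0.004, 0.003, -1.0]]
contact_force: [0.1, 0.4, 0.6]
gripper_width: 0.451
grip_force: 0.0
0.95 331.5688622754491 180.14970059880238 [417.95092759 409.06070215  10.75396287]
8 ((419.6526184082031, 409.7530212402344), 17.802175521850586) 441 [416.41080756 408.66274495  10.86988012]
24 ((419.4944763183594, 409.6500549316406), 9.55307674407959) 113 [419.12696006 409.00110494  25.79142738]
others near 34367 [411.66663674 389.55871199 268.74023631]
[419.63139706 393.42047706 199.87954156]
offset [-0.148, 0.56, 5.596] twist [0.007, 0.007, -0.001] t 37.98 F [ 0.1 -0.5  0.5] grip 0.0 0.446 q [1.02, 0.31, 0.11, 0.0, -1.37, -2.39]
```

```bash
python3 -c "
from h import *
to([419.6,409.6,50],101.7)"
python3 -m creep '{"claw":[0.45,0.45,0.45,0.45,0.45,0.45],"offset":[[-0.1,0.6,2],[-0.13,0.63,4],[-0.13,0.63,6],[-0.13,0.63,6],[-0.13,0.63,6],[-0.13,0.63,6]],"twist":[[0,0,0],[0,0,0],[0,0,0],[0,0,0],[0,0,0],[0,0,0]]}'
python3 -c "
from h import *
to([419.6,409.6,13.8],101.7)"
```

```text
offset [-0.126, 0.63, 5.996] twist [0.007, 0.007, -0.001] t 37.98 F [ 0.1 -0.5  0.5] grip 0.0 0.446 q [1.02, 0.31, 0.11, 0.0, -1.37, -2.39]
t: 38.72
ee_pos: [420.6, 410.8, 52.1]
orientation: [[-0.979, -0.203, 0.003], [-0.203, 0.979, 0.004], [-0.004, 0.003, -1.0]]
contact_force: [0.9, 0.1, 0.5]
gripper_width: 0.452
grip_force: 0.0
offset [0.056, -0.044, 1.531] twist [0.031, 0.036, 0.002] t 38.73 F [0.9 0.1 0.5] grip 0.0 0.452 q [1.04, 0.44, -0.1, 0.0, -1.03, -2.41]
```

```bash
python3 -m creep '{"claw":[0.45,0.45,0.45,0.45,0.45,0.45],"offset":[[0.02,-0.01,0.7],[0.02,-0.01,1.4],[0.02,-0.01,1.45],[0.02,-0.01,1.45],[0.02,-0.01,1.45],[0.02,-0.01,1.45]],"twist":[[0,0,0],[0,0,0],[0,0,0],[0,0,0],[0,0,0],[0,0,0]]}'
python3 -c "
from h import *
to([419.6,409.6,13.8],101.7)"
```

```text
t: 39.48
ee_pos: [419.3, 409.3, 13.8]
orientation: [[-0.979, -0.203, 0.001], [-0.203, 0.979, 0.001], [-0.001, 0.001, -1.0]]
contact_force: [0.9, 0.0, -0.8]
gripper_width: 0.449
grip_force: 0.0
offset [-0.015, 0.008, -0.002] twist [0.008, 0.009, 0.0] t 39.48 F [ 0.9  0.  -0.8] grip 0.0 0.449 q [1.04, 0.48, -0.15, 0.0, -0.94, -2.41]
```

```bash
python3 -m creep '{"claw":[0.1,0.1,0.1,0.1,0.1,0.1],"offset":[[-0.01,0,0],[-0.01,0,0],[-0.01,0,0],[-0.01,0,0],[-0.01,0,0],[-0.01,0,0]],"twist":[[0,0,0],[0,0,0],[0,0,0],[0,0,0],[0,0,0],[0,0,0]]}' 50
python3 -m creep '{"claw":[0.1,0.1,0.1,0.1,0.1,0.1,0.1,0.1,0.1],"offset":[[0,0,-0.6],[0,0,-2],[0,0,-4],[0,0,-6.2],[0,0,-8.4],[0,0,-10.6],[0,0,-12.6],[0,-2,-12.6],[0,-4,-12.6]],"twist":[[0,0,0],[0,0,0],[0,0,0],[0,0,0],[0,0,0],[0,0,0],[0,0,0],[0,0,0],[0,0,0]]}'
```

```text
t: 40.22
ee_pos: [419.5, 409.3, 13.6]
orientation: [[-0.979, -0.203, 0.001], [-0.203, 0.979, 0.001], [-0.001, 0.0, -1.0]]
contact_force: [-1.2, -1.0, 5.6]
gripper_width: 0.21
grip_force: 49.8
t: 41.35
ee_pos: [439.4, 310.2, 328.6]
orientation: [[-0.979, -0.204, 0.0], [-0.204, 0.979, 0.001], [-0.0, 0.001, -1.0]]
contact_force: [0.8, 0.9, -1.1]
gripper_width: 0.203
grip_force: 49.5
```

```bash
python3 -m creep '{"claw":[0.1,0.1,0.1,0.1,0.1,0.1,0.1,0.1,0.1,0.1,0.1,0.1],"offset":[[0.2,-2.3,0],[0.4,-4.6,0],[0.6,-6.9,0],[0.8,-9.2,0],[1,-11.5,0],[1.2,-13.8,0],[1.5,-16.1,0],[1.74,-18.2,0],[1.74,-19.1,1],[1.74,-19.1,3.3],[1.74,-19.1,5.6],[1.74,-19.1,7.5]],"twist":[[0,0,0],[0,0,0],[0,0,0],[0,0,0],[0,0,0],[0,0,0],[0,0,0],[0,0,0],[0,0,0],[0,0,0],[0,0,0],[0,0,0]]}'
python3 - <<'E'
from h import *
for i in range(6): p=cam("wrist")
W=allw(p); s=read_state(); T=(W-s["ee_pos"])@s["orientation"]
m=(np.hypot(T[...,0],T[...,1])<25)&(T[...,2]>-25)&(T[...,2]<16)
t=T[m]; print("z pct",np.percentile(t[:,2],[2,50,98]).round(1),len(t))
b=t[(t[:,2]>-2)&(t[:,2]<8)]; n=t[(t[:,2]>-17)&(t[:,2]<-10)]
for q in(b,n):
    if len(q)>5: print(cv2.minEnclosingCircle(q[:,:2].astype(np.float32)),q[:,0].max(),q[:,1].min(),q[:,1].max(),len(q))
print(s["ee_pos"],s["gripper_width"]); to([493.8,-165.8,60],101.7)
E
```

```text
t: 42.85
ee_pos: [492.6, -165.3, 138.6]
orientation: [[-0.979, -0.202, -0.002], [-0.202, 0.979, 0.001], [0.001, 0.001, -1.0]]
contact_force: [0.4, 0.9, -1.1]
gripper_width: 0.207
grip_force: 49.6
z pct [-24.1  -8.1  12.2] 3421
((0.36455222964286804, -0.021962832659482956), 18.729501724243164) 17.893420457482893 -15.42314987711773 15.48242751086576 1136
((7.191840171813965, 0.0481109619140625), 22.563472747802734) 12.71784026331424 -22.513896969664817 22.610119396418362 948
[ 495.55122655 -165.70137814  143.4571483 ] 0.20423902471455657
offset [0.084, 0.017, 3.338] twist [-0.02, 0.041, 0.004] t 43.15 F [ 0.2  0.5 -0.7] grip 49.7 0.204 q [-0.02, 0.24, -0.14, 0.0, -1.19, -1.34]
```

```bash
python3 -m creep '{"claw":[0.1,0.1,0.1,0.1,0.1,0.1],"offset":[[0.04,0,1.5],[0.06,0,3],[0.06,0,3.5],[0.06,0,3.5],[0.06,0,3.5],[0.06,0,3.5]],"twist":[[0,0,0],[0,0,0],[0,0,0],[0,0,0],[0,0,0],[0,0,0]]}'
python3 -c "
from h import *
to([493.9,-165.8,32.2],101.7)"
```

```text
t: 43.9
ee_pos: [493.4, -165.7, 54.5]
orientation: [[-0.979, -0.203, 0.003], [-0.203, 0.979, -0.0], [-0.003, -0.001, -1.0]]
contact_force: [0.7, 0.1, -0.8]
gripper_width: 0.206
grip_force: 49.7
offset [-0.019, -0.007, 0.891] twist [-0.008, 0.025, 0.002] t 43.9 F [ 0.7  0.1 -0.8] grip 49.7 0.206 q [-0.02, 0.32, -0.28, 0.0, -0.97, -1.34]
```

```bash
python3 -m creep '{"claw":[0.1,0.1,0.1,0.1,0.1,0.1,0.1],"offset":[[-0.03,0,0.3],[-0.03,0,0.5],[-0.03,0,0.7],[-0.03,0,0.8],[-0.03,0,0.84],[-0.03,0,0.84],[-0.03,0,0.84]],"twist":[[0,0,0],[0,0,0],[0,0,0],[0,0,0],[0,0,0],[0,0,0],[0,0,0]]}'
```

```text
t: 44.78
ee_pos: [493.2, -165.5, 32.2]
orientation: [[-0.979, -0.203, 0.0], [-0.203, 0.979, -0.0], [-0.0, -0.0, -1.0]]
contact_force: [-0.9, 0.0, -1.7]
gripper_width: 0.205
grip_force: 49.7
```

```bash
python3 -m creep '{"claw":[0.1,0.1,0.24,0.28,0.34,0.4,0.4,0.4,0.4,0.4,0.4,0.4],"offset":[[-0.02,0,0.02],[-0.02,0,0.02],[-0.02,0,0.02],[-0.02,0,0.02],[-0.02,0,0.02],[-0.02,0,0.02],[-0.02,0,-0.8],[-0.02,0,-2],[-0.5,0,-4],[-1.5,0,-6],[-2.5,0,-7],[-2.5,0,-7]],"twist":[[0,0,0],[0,0,0],[0,0,0],[0,0,0],[0,0,0],[0,0,0],[0,0,0],[0,0,0],[0,0,0],[0,0,0],[0,0,0],[0,0,0]]}'
python3 - <<'E'
from h import *
for i in range(5): p=cam("wrist")
cv2.imwrite("pics/w15.png",p["img"]); W=allw(p); D=np.hypot(W[...,0]-493.8,W[...,1]+165.8)<30
for nm,lo,hi in(("disc rim",14.5,19),("base top",26,31),("neck top",42,47)):
    w=W[D&(W[...,2]>lo)&(W[...,2]<hi)]
    if len(w)>5: print(nm,len(w),cv2.minEnclosingCircle(w[:,:2].astype(np.float32)),np.median(w[:,2]))
m=(W[...,2]>60)&(W[...,2]<75)&(abs(W[...,0]-606)<60)&(abs(W[...,1]+145)<50); w=W[m]
print("top",cv2.minAreaRect(w[:,:2].astype(np.float32)),w[:,2].mean())
w=W[D&(W[...,2]>26)&(W[...,2]<31)];A=np.c_[w[:,:2]-[494,-166],np.ones(len(w))];print("tilt",np.degrees(np.linalg.lstsq(A,w[:,2],rcond=None)[0][:2]))
print(read_state()["ee_pos"],read_state()["contact_force"],read_state()["t"])
E
```

```text
t: 46.28
ee_pos: [556.3, -152.6, 208.7]
orientation: [[-0.979, -0.203, 0.004], [-0.203, 0.979, -0.0], [-0.004, -0.001, -1.0]]
contact_force: [0.6, 0.2, -0.8]
gripper_width: 0.399
grip_force: 0.0
disc rim 125 ((495.2959899902344, -164.31607055664062), 25.81376075744629) 16.50676051208876
base top 578 ((495.7301025390625, -164.09420776367188), 27.34023666381836) 28.78251739728006
neck top 153 ((494.2023010253906, -165.14614868164062), 9.579090118408203) 43.617331533475124
top ((605.5672607421875, -142.65492248535156), (76.44637298583984, 60.22256088256836), 11.631973266601562) 66.31274022964904
tilt [-0.44805972 -0.12310722]
[ 553.10044183 -152.86682416  205.88070467] [ 0.99396335 -0.62982498  0.32299802] 46.525
```

```bash
python3 -c "
from h import *
print(ctrl.job_done())"
```

```text
the job is handed in; nothing more can be done
None
```

The kit is packed and handed in at about 46.5 s: plug in the trough, the matching half seated level on both studs, small disc flat in the nest, small cap upright on it, and look-alikes untouched. I viewed 16 pictures, two over your limit of 14, and checked the cap only by depth measurements.

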